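# Sort mixed coffee pods and shut the pod drawer

### The arm

A 6-joint arm with a two-finger parallel gripper is mounted at the origin on the work surface. World frame = base frame: x ahead of the robot, y to its left, z up, the work surface at z = 0. Lengths are in mm, angles in degrees, forces in N, time in s.
With the tool pointing down it reaches from about 300 to 850 mm from the base axis. Payload 4.2 kg.
Tool frame: the origin (TCP) lies on the centre line of the jaws, within the pads' length; the fingertips stand 14 mm ahead of it and the grasp point (between the pads) lies 5 mm behind it; z points along the fingers, y is the line along which they close (so a half turn about z gives the same grasp; the last joint's range is limited). The gripper opens to 91 mm and grips with 3 to 60 N. Pads are 32 mm wide; open, the fingers measure 118 mm over their backs; the gripper's body (76 mm by 178 mm) begins 60 mm behind the grasp point.
Start: joints at [-64.4, 18.312, 89.639, -0, 72.044, -1.146], TCP at [258.773, -513.496, 227.976] pointing down, gripper open.
Joint ranges: [-177.97, 177.97], [-48.28, 115.42], [12.27, 149.76], [-77.06, 257.06], [2.81, 150.46], [-146.56, 146.56]. Speed limits (degrees/s): [147.25, 147.25, 180, 180, 180, 180].

### API

Orientations are given as [roll, pitch, yaw] about the fixed x, y, z axes, in that order (R = Rz(yaw) Ry(pitch) Rx(roll)).
In Python, from workcell import * gives the robot as it stands. The module is installed in compiled form; this text tells all that it offers.
- The arm moves only by the shell command python3 -m crank 'ROWS' [FORCE]. ROWS is JSON, a list of rows, each an object of numbers: "grip": the finger opening in m, from 0 to 0.0912; "x", "y", "z": the shift along the tool's x, y, z in m; "yaw": the turn about the tool's z in rad. In form: [{"grip": .., "x": .., "y": .., "z": .., "yaw": ..}, ...]. A call has exactly 5 rows; each row is the pose to reach, as a shift and turn from the pose commanded when the call began, along the tool's axes at that moment; what a row does not reach only later rows make up. A row lasts 1/12 s, in which the tool goes at most 41.7 mm and 7.16 degrees, less where a joint would pass 70% of its speed; a pose out of reach is approached as far as the arm can. A call with a gripper value outside its range is refused whole. The fingers move at their own pace and stop on an object; FORCE is the grip in N (left out, the last holds). Time passes only in rows, so rows that repeat a pose let the fingers close, or fill a call up. It gives the time, the measured TCP pose, the force, the opening and the grip force at its end, in the units of the state.
- state(): the state, without advancing time (a new reading comes with each control period).
- grab_frame(name): name is "scene" or "top" or "wrist"; returns the picture (480x640x3 uint8, red, green, blue); there is no depth.
- camera_model(name): a dict with "intrinsics" (3x3 intrinsics, pixels), "distortion" ([k1, k2, p1, p2, k3] as OpenCV has them; the pictures are not rectified), "R" (3x3) and "t" (3): a world point X has camera coordinates R X + t. Camera axes: x right, y down, z forward; pixel columns grow to the right and rows downward; lengths in mm; the calibration is good to about 2 mm. A picture is of the moment at which its call begins: read the wrist's pose just before it. camera_model takes no time and is no camera call; for the wrist camera it gives the pose at the moment of the call.
- job_done(): hands the job in; it is judged then, once.
The state is a dict: "time_s": time; "qpos": joint angles; "qvel": joint speeds; "effort": joint torques, N m; "ee_pos": TCP position; "ee_rot": TCP orientation; "force": force on the tool from outside, world axes, zero at the start; "torque": the same for the moment, N m; "gripper_width": finger opening in mm; "gripper_force": force on a finger pad.
Only numpy, scipy, OpenCV 4.12 (cv2) and the standard library are available. Lean on these libraries where they do the work, as an engineer would, in place of code of your own. Each camera call takes 0.05 s, during which the arm holds its last target. There are 200 camera calls.

### The job

Narrow and wide coffee pods are mixed on the counter. Sort the loose ones by trying which slide through the mouth of the clear dispenser tube, without forcing any: those that fit go down into the tube, and each one too wide goes upright into an empty cell of its own in the open pod drawer, while the pods already stored there keep their cells. Only when every loose pod is put away push the drawer fully shut, and leave the other things on the counter alone.

Things in the scene. Friction and masses are not known exactly. Their poses are not given: they have to be found in the camera images.
- pod_a: loose metal coffee pod, a plain upright cylinder 42 mm tall, about 30 g, in one of two widths: narrow 38 mm or wide 45 mm across; which width this one has is to be found out. Its bottom edge is chamfered 2 mm. Origin: centre of its underside, z up through its top. None from the start means it is absent in this run
- pod_b: loose metal coffee pod, a plain upright cylinder 42 mm tall, about 30 g, in one of two widths: narrow 38 mm or wide 45 mm across; which width this one has is to be found out. Its bottom edge is chamfered 2 mm. Origin: centre of its underside, z up through its top. None from the start means it is absent in this run
- pod_c: loose metal coffee pod, a plain upright cylinder 42 mm tall, about 30 g, in one of two widths: narrow 38 mm or wide 45 mm across; which width this one has is to be found out. Its bottom edge is chamfered 2 mm. Origin: centre of its underside, z up through its top. None from the start means it is absent in this run
- pod_d: loose metal coffee pod, a plain upright cylinder 42 mm tall, about 30 g, in one of two widths: narrow 38 mm or wide 45 mm across; which width this one has is to be found out. Its bottom edge is chamfered 2 mm. Origin: centre of its underside, z up through its top. None from the start means it is absent in this run
- pod_e: loose metal coffee pod, a plain upright cylinder 42 mm tall, about 30 g, in one of two widths: narrow 38 mm or wide 45 mm across; which width this one has is to be found out. Its bottom edge is chamfered 2 mm. Origin: centre of its underside, z up through its top. None from the start means it is absent in this run
- pod_f: loose metal coffee pod, a plain upright cylinder 42 mm tall, about 30 g, in one of two widths: narrow 38 mm or wide 45 mm across; which width this one has is to be found out. Its bottom edge is chamfered 2 mm. Origin: centre of its underside, z up through its top. None from the start means it is absent in this run
- stored_0: wide pod (45 mm across, 42 mm tall, same look) that stands from the start in cell_0 of the drawer and is to stay there. Origin: centre of its underside. None from the start means it is absent, so cell_0 is empty
- stored_1: wide pod (45 mm across, 42 mm tall, same look) that stands from the start in cell_1 of the drawer and is to stay there. Origin: centre of its underside. None from the start means it is absent, so cell_1 is empty
- stored_2: wide pod (45 mm across, 42 mm tall, same look) that stands from the start in cell_2 of the drawer and is to stay there. Origin: centre of its underside. None from the start means it is absent, so cell_2 is empty
- stored_3: wide pod (45 mm across, 42 mm tall, same look) that stands from the start in cell_3 of the drawer and is to stay there. Origin: centre of its underside. None from the start means it is absent, so cell_3 is empty
- stored_4: wide pod (45 mm across, 42 mm tall, same look) that stands from the start in cell_4 of the drawer and is to stay there. Origin: centre of its underside. None from the start means it is absent, so cell_4 is empty
- stored_5: wide pod (45 mm across, 42 mm tall, same look) that stands from the start in cell_5 of the drawer and is to stay there. Origin: centre of its underside. None from the start means it is absent, so cell_5 is empty
- cell_0 (a point): centre of the floor of a drawer cell, 52 x 52 mm inside; six cells in 2 rows of 3, 72 mm apart along the drawer's width, 58 mm along its depth. Floor 12 mm above the counter; webs and walls round it stand 16 mm above the floor. Moves with the drawer. x: from the drawer's front to its back (shutting direction), y: along its width, z up
- cell_1 (a point): centre of the floor of a drawer cell, 52 x 52 mm inside; six cells in 2 rows of 3, 72 mm apart along the drawer's width, 58 mm along its depth. Floor 12 mm above the counter; webs and walls round it stand 16 mm above the floor. Moves with the drawer. x: from the drawer's front to its back (shutting direction), y: along its width, z up
- cell_2 (a point): centre of the floor of a drawer cell, 52 x 52 mm inside; six cells in 2 rows of 3, 72 mm apart along the drawer's width, 58 mm along its depth. Floor 12 mm above the counter; webs and walls round it stand 16 mm above the floor. Moves with the drawer. x: from the drawer's front to its back (shutting direction), y: along its width, z up
- cell_3 (a point): centre of the floor of a drawer cell, 52 x 52 mm inside; six cells in 2 rows of 3, 72 mm apart along the drawer's width, 58 mm along its depth. Floor 12 mm above the counter; webs and walls round it stand 16 mm above the floor. Moves with the drawer. x: from the drawer's front to its back (shutting direction), y: along its width, z up
- cell_4 (a point): centre of the floor of a drawer cell, 52 x 52 mm inside; six cells in 2 rows of 3, 72 mm apart along the drawer's width, 58 mm along its depth. Floor 12 mm above the counter; webs and walls round it stand 16 mm above the floor. Moves with the drawer. x: from the drawer's front to its back (shutting direction), y: along its width, z up
- cell_5 (a point): centre of the floor of a drawer cell, 52 x 52 mm inside; six cells in 2 rows of 3, 72 mm apart along the drawer's width, 58 mm along its depth. Floor 12 mm above the counter; webs and walls round it stand 16 mm above the floor. Moves with the drawer. x: from the drawer's front to its back (shutting direction), y: along its width, z up
- drawer_front (a point): middle of the outer face of the drawer's flat front panel, 45 mm above the counter; panel 262 mm wide, from 4 to 80 mm above the counter. x points into the cabinet: push the panel that way to shut the drawer. The slim rail near its top is only for looks
- drawer (a joint): slide of the drawer, m: 0 fully shut (a stop), about 0.125 at the start, open towards the robot. About 2 N of friction, no spring or latch. Its white cabinet is fixed: 150 mm deep, 262 mm wide, 88 mm tall, with upturned cups to 138 mm high set 75 mm back from its front face; standing pods clear its inside
- dispenser: pod dispenser, fixed to the counter: clear upright tube, 41 mm bore, 49 mm outside (54 mm at the steel ring round the mouth), open at the top, 150 mm tall in all, on a round foot 90 mm across, 10 mm thick. The bore's floor is 10 mm above the counter; it holds three narrow pods one on another. Origin: centre of the underside of the foot; z up along the bore's axis
- sugar_jar: ceramic jar 64 mm across, 110 mm tall; a bystander, to be left where it is. Origin: underside centre
- pepper_mill: wooden mill 52 mm across, 125 mm tall; a bystander, to be left where it is. Origin: underside centre
- mug: white mug 80 mm across, 90 mm tall, handle on its +y side; a bystander, to be left where it is. Origin: underside centre

How it is judged (in metres and radians):
On the way, in this order (a step that is already met when the one before it is completed fails the run):
1. every narrow pod is down in the dispenser tube, every loose wide pod stands in a drawer cell of its own, and the stored pods are in their cells (horizontal distance between each of pod_a, pod_d, pod_e and dispenser below 0.01 m and z of each of pod_a, pod_d, pod_e in the frame of dispenser below 0.104 m and ((horizontal distance between pod_b and cell_0 below 0.014 m and z of pod_b in the frame of cell_0 below 0.006 m and angle between pod_b's own z axis and vertical below 0.15 rad) or (horizontal distance between pod_b and cell_1 below 0.014 m and z of pod_b in the frame of cell_1 below 0.006 m and angle between pod_b's own z axis and vertical below 0.15 rad) or (horizontal distance between pod_b and cell_2 below 0.014 m and z of pod_b in the frame of cell_2 below 0.006 m and angle between pod_b's own z axis and vertical below 0.15 rad) or (horizontal distance between pod_b and cell_3 below 0.014 m and z of pod_b in the frame of cell_3 below 0.006 m and angle between pod_b's own z axis and vertical below 0.15 rad) or (horizontal distance between pod_b and cell_4 below 0.014 m and z of pod_b in the frame of cell_4 below 0.006 m and angle between pod_b's own z axis and vertical below 0.15 rad) or (horizontal distance between pod_b and cell_5 below 0.014 m and z of pod_b in the frame of cell_5 below 0.006 m and angle between pod_b's own z axis and vertical below 0.15 rad)) and ((horizontal distance between pod_c and cell_0 below 0.014 m and z of pod_c in the frame of cell_0 below 0.006 m and angle between pod_c's own z axis and vertical below 0.15 rad) or (horizontal distance between pod_c and cell_1 below 0.014 m and z of pod_c in the frame of cell_1 below 0.006 m and angle between pod_c's own z axis and vertical below 0.15 rad) or (horizontal distance between pod_c and cell_2 below 0.014 m and z of pod_c in the frame of cell_2 below 0.006 m and angle between pod_c's own z axis and vertical below 0.15 rad) or (horizontal distance between pod_c and cell_3 below 0.014 m and z of pod_c in the frame of cell_3 below 0.006 m and angle between pod_c's own z axis and vertical below 0.15 rad) or (horizontal distance between pod_c and cell_4 below 0.014 m and z of pod_c in the frame of cell_4 below 0.006 m and angle between pod_c's own z axis and vertical below 0.15 rad) or (horizontal distance between pod_c and cell_5 below 0.014 m and z of pod_c in the frame of cell_5 below 0.006 m and angle between pod_c's own z axis and vertical below 0.15 rad)) and ((horizontal distance between pod_f and cell_0 below 0.014 m and z of pod_f in the frame of cell_0 below 0.006 m and angle between pod_f's own z axis and vertical below 0.15 rad) or (horizontal distance between pod_f and cell_1 below 0.014 m and z of pod_f in the frame of cell_1 below 0.006 m and angle between pod_f's own z axis and vertical below 0.15 rad) or (horizontal distance between pod_f and cell_2 below 0.014 m and z of pod_f in the frame of cell_2 below 0.006 m and angle between pod_f's own z axis and vertical below 0.15 rad) or (horizontal distance between pod_f and cell_3 below 0.014 m and z of pod_f in the frame of cell_3 below 0.006 m and angle between pod_f's own z axis and vertical below 0.15 rad) or (horizontal distance between pod_f and cell_4 below 0.014 m and z of pod_f in the frame of cell_4 below 0.006 m and angle between pod_f's own z axis and vertical below 0.15 rad) or (horizontal distance between pod_f and cell_5 below 0.014 m and z of pod_f in the frame of cell_5 below 0.006 m and angle between pod_f's own z axis and vertical below 0.15 rad)) and horizontal distance between stored_0 and cell_0 below 0.014 m and z of stored_0 in the frame of cell_0 below 0.006 m and angle between each of stored_0, stored_1, stored_2, stored_3, stored_4, stored_5's own z axis and vertical below 0.15 rad and horizontal distance between stored_1 and cell_1 below 0.014 m and z of stored_1 in the frame of cell_1 below 0.006 m and horizontal distance between stored_2 and cell_2 below 0.014 m and z of stored_2 in the frame of cell_2 below 0.006 m and horizontal distance between stored_3 and cell_3 below 0.014 m and z of stored_3 in the frame of cell_3 below 0.006 m and horizontal distance between stored_4 and cell_4 below 0.014 m and z of stored_4 in the frame of cell_4 below 0.006 m and horizontal distance between stored_5 and cell_5 below 0.014 m and z of stored_5 in the frame of cell_5 below 0.006 m), for 0.2 s.
2. after that, the drawer is pushed fully shut (value of joint drawer below 0.004 m), for 0.2 s.
At the end, for the whole second after the job is handed in: Narrow loose pods in the tube (within 10 mm of its axis, underside under 104 mm high); wide ones upright (0.15 rad), each on the floor of a drawer cell (within 14 mm of its centre, 6 mm of its floor); stored pods still so in their own cells; drawer shut to 4 mm; pods at rest (all of step 1 and value of joint drawer below 0.004 m and linear speed of each of pod_a, pod_b, pod_c, pod_d, pod_e, pod_f below 0.02 m/s); the robot touches nothing.
It fails at once if a pod is forced against the dispenser with more than 50 N (contact force between any of pod_a, pod_b, pod_c, pod_d, pod_e, pod_f and dispenser above 50 N).
It fails at once if a bystander is pushed more than 4 cm or tipped (distance of any of sugar_jar, pepper_mill, mug from where it was at the start of the episode above 0.04 m or angle between any of sugar_jar, pepper_mill, mug's own z axis and vertical above 0.6 rad).
Of pod_a, pod_b, pod_c, pod_d, pod_e, pod_f only 5 to 6 are there at a start; the rules pass over those that are not, and their reading is None.
Of stored_0, stored_1, stored_2, stored_3, stored_4, stored_5 only 2 to 3 are there at a start; the rules pass over those that are not, and their reading is None.
At some moment in a run one of pod_a, pod_b, pod_c, pod_d, pod_e, pod_f may be knocked a few centimetres aside while the robot is not near it.
It also fails if it takes over 210 s, if anything falls off the work surface, if the arm or the gripper's body presses on something with over 40 N, if the wrist force passes 120 N, or if a joint passes its speed limit or range.

## Working session

There is one attempt and no reset: what is moved stays moved. The work goes in short steps, Python scripts to look and compute and a shell command to move; the robot and the scene stay as the last step left them, time stands still between calls to the robot, and variables do not carry over. Pictures are saved under pics/ and viewed, at most 14 in all, crops included, and the job is handed in when it is done.

```bash
mkdir -p pics
python3 - <<'E'
from workcell import *
import cv2
s=state();print(s)
for n in("top","scene"):
    f=grab_frame(n);cv2.imwrite(f"pics/{n}0.png",f[:,:,::-1]);m=camera_model(n);print(n,m)
E
```

```text
{'time_s': 0.0, 'qpos': array([-6.43987695e+01,  1.83491110e+01,  8.97064046e+01, -3.31947829e-04,
        7.20428076e+01, -1.14635308e+00]), 'qvel': array([ 0.04309821,  0.08401823,  0.01594645, -0.11037365, -0.00325629,
        0.07273212]), 'effort': array([ 6.55109852e-04, -4.12465024e+01, -2.31973028e+01,  7.26297917e-02,
        4.56526293e-02, -1.35486766e-04]), 'ee_pos': array([ 258.57286371, -513.04366348,  227.14562697]), 'ee_rot': array([-1.79901690e+02, -1.65154230e-03,  2.67476848e+01]), 'force': array([ 0.39893813,  0.25756853, -0.5525752 ]), 'torque': array([ 0.05412708, -0.02811721,  0.00110459]), 'gripper_force': 0.0, 'gripper_width': 91.43010302712344}
top {'intrinsics': array([[549.99075258,   0.        , 312.61036628],
       [  0.        , 549.99075258, 239.54913149],
       [  0.        ,   0.        ,   1.        ]]), 'distortion': array([0.01589836, 0.        , 0.        , 0.        , 0.        ]), 'R': array([[ 0.02373354, -0.9996981 , -0.00635779],
       [-0.98698273, -0.02241884, -0.15925603],
       [ 0.15906542,  0.01005474, -0.98721684]]), 't': array([ -48.05787421,  562.69729859, 1256.44979382])}
scene {'intrinsics': array([[485.65910074,   0.        , 319.46394875],
       [  0.        , 485.65910074, 239.72290275],
       [  0.        ,   0.        ,   1.        ]]), 'distortion': array([0.02236233, 0.        , 0.        , 0.        , 0.        ]), 'R': array([[-0.6597257 ,  0.75119747,  0.02154899],
       [ 0.50150357,  0.46142995, -0.73183098],
       [-0.55969293, -0.4720008 , -0.68114541]]), 't': array([ 402.17324824, -215.13572854, 1321.22602024])}
```

View pics/top0.png

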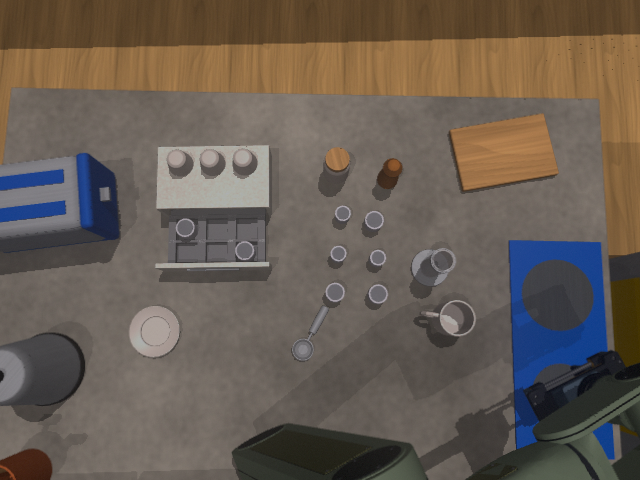

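View pics/scene0.png

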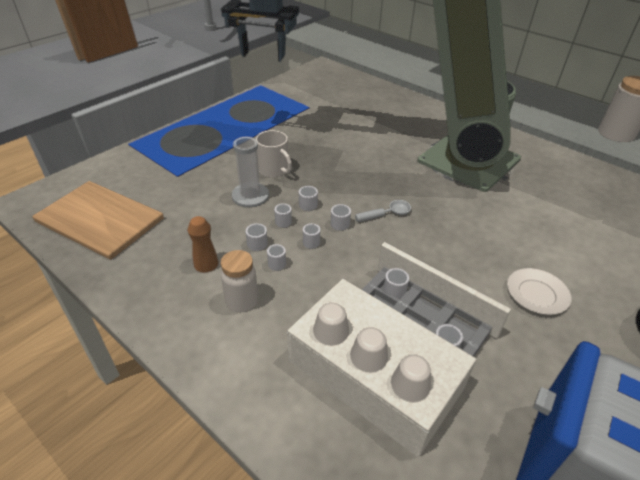

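The top view shows six loose pods at (343,213), (374,220), (338,254), (377,258), (335,292) and (378,294). The dispenser's mouth is at about (444,260). The drawer holds stored pods at (186,228) and (245,250), and its front panel runs along row 266. The scene view agrees.

```bash
cat > h.py <<'E'
import numpy as np, cv2
from workcell import *
def ray(m,uv,z):
    p=cv2.undistortPoints(np.array([[uv]],float),m["intrinsics"],m["distortion"])[0,0]
    R,t=np.array(m["R"]),np.array(m["t"]);c=-R.T@t;d=R.T@np.array([p[0],p[1],1])
    return (c+d*(z-c[2])/d[2])[:2]
def proj(m,X):
    return cv2.projectPoints(np.array([X],float),cv2.Rodrigues(np.array(m["R"]))[0],np.array(m["t"]),m["intrinsics"],m["distortion"])[0][0,0]
E
python3 - <<'E'
from h import *
m=camera_model("top")
for n,uv,z in [("p1",(343,213),42),("p2",(374,220),42),("p3",(338,254),42),("p4",(377,258),42),("p5",(335,292),42),("p6",(378,294),42),("tube",(444,260),150),("s",(186,227),54),("s2",(245,250),54),("panL",(157,266),80),("panR",(270,263),80),("mill",(391,165),125),("jar",(338,158),110),("mug",(457,316),90),("foot",(431,268),10)]: print(n,ray(m,uv,z).round())
m=camera_model("wrist");print(m); print(state()["ee_pos"])
i=cv2.imread("pics/top0.png")[190:330,310:490];cv2.imwrite("pics/c0.png",cv2.resize(i,None,fx=4.2,fy=4.2,interpolation=cv2.INTER_CUBIC))
E
```

```text
p1 [ 630. -106.]
p2 [ 615. -180.]
p3 [531. -96.]
p4 [ 524. -188.]
p5 [441. -90.]
p6 [ 439. -190.]
tube [ 509. -320.]
s [585. 264.]
s2 [534. 123.]
panL [489. 319.]
panR [501.  61.]
mill [ 726. -209.]
jar [744. -90.]
mug [ 391. -361.]
foot [ 506. -321.]
{'intrinsics': array([[342.27586059,   0.        , 315.70544537],
       [  0.        , 342.27586059, 241.12823095],
       [  0.        ,   0.        ,   1.        ]]), 'distortion': array([0.0144006, 0.       , 0.       , 0.       , 0.       ]), 'R': array([[ 0.45069554, -0.89267697, -0.00116331],
       [-0.86361342, -0.43635099,  0.25252657],
       [-0.22593227, -0.11280794, -0.96758926]]), 't': array([-573.94173626,  -29.14374197,  391.16552534])}
[ 258.56697226 -513.12169316  227.2339711 ]
```

View pics/c0.png

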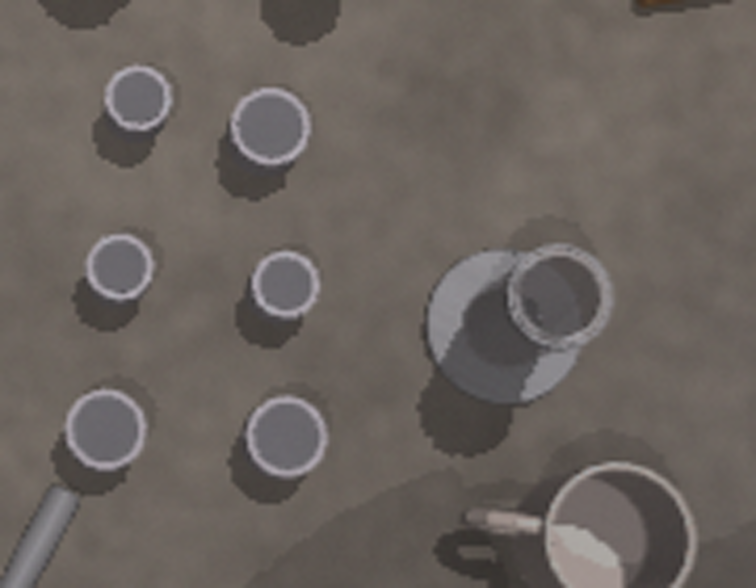

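Rims are clear: narrow-looking tops at crop (138,98), (120,267) and (286,284), wide ones at (271,125), (106,429) and (287,436), mouth at (560,297). I'll turn the tool to yaw 0 and move over the field for a closer wrist measurement.

```bash
python3 -m crank '[{"grip":0.062,"x":0.034,"y":-0.013,"z":-0.014,"yaw":0.117},{"grip":0.062,"x":0.068,"y":-0.026,"z":-0.028,"yaw":0.234},{"grip":0.062,"x":0.102,"y":-0.039,"z":-0.042,"yaw":0.351},{"grip":0.062,"x":0.136,"y":-0.052,"z":-0.056,"yaw":0.467},{"grip":0.062,"x":0.170,"y":-0.065,"z":-0.070,"yaw":0.467}]' 20
cat > meas.py <<'E'
from h import *
import sys
def rims(name,pts,save=None):
    "pts: name->(x,y,ztop,radius). local bright-rim ellipse fit"
    m=camera_model(name);f=grab_frame(name)
    if save: cv2.imwrite(save,f[:,:,::-1])
    g=f.min(2).astype(np.uint8);out={}
    for k,(x,y,z,r) in pts.items():
        c=proj(m,(x,y,z));rp=np.linalg.norm(proj(m,(x,y+r,z))-c)
        if not(10<c[0]<630 and 10<c[1]<470): continue
        n=128;up=[]
        for a in np.linspace(0,2*np.pi,n,endpoint=False):
            rr=np.arange(0.6*rp,1.5*rp,.25)
            X=(c[0]+rr*np.cos(a)).astype(np.float32)[None];Y=(c[1]+rr*np.sin(a)).astype(np.float32)[None]
            v=cv2.remap(g,X,Y,cv2.INTER_LINEAR)[0].astype(float);i=v.argmax()
            if v[i]>np.median(v)+15: up.append((X[0,i],Y[0,i]))
        if len(up)<20: out[k]=None;continue
        w=np.array([ray(m,p,z) for p in up])
        keep=np.ones(len(w),bool)
        for _ in range(8):
            A=np.c_[2*w[keep],np.ones(keep.sum())];s=np.linalg.lstsq(A,(w[keep]**2).sum(1),rcond=None)[0]
            R=np.sqrt(s[2]+s[0]**2+s[1]**2);e=abs(np.hypot(*(w-s[:2]).T)-R);keep=e<max(1.2,1.5*np.median(e))
        out[k]=(s[:2].round(1),round(R,1),int(keep.sum()))
    return out
P={"p1":(630,-106,42,18),"p2":(615,-180,42,21),"p3":(531,-96,42,18),"p4":(524,-188,42,18),"p5":(441,-90,42,21),"p6":(439,-190,42,21),"tube":(509,-320,150,25),"s1":(585,264,54,21),"s2":(534,123,54,21)}
E
python3 - <<'E'
from meas import *
print(state()["ee_pos"],state()["ee_rot"])
print(rims("top",P));print(rims("wrist",P,"pics/w1.png"))
E
```

```text
time_s: 0.52
ee_pos: [382.0, -377.4, 298.2]
ee_rot: [-180.0, 0.0, -0.3]
force: [-0.1, -0.2, 0.4]
gripper_width: 62.8
gripper_force: 0.0
[ 381.97698764 -377.43699613  298.23207056] [-1.79971441e+02  2.73665547e-02 -2.66250357e-01]
{'p1': (array([ 630.7, -104.7]), np.float64(16.6), 123), 'p2': (array([ 615.7, -180. ]), np.float64(20.1), 126), 'p3': (array([533.3, -95.7]), np.float64(16.7), 128), 'p4': (array([ 525.7, -189. ]), np.float64(16.7), 127), 'p5': (array([442.2, -89.3]), np.float64(20.1), 128), 'p6': (array([ 440.4, -189.8]), np.float64(20.2), 127), 'tube': (array([ 507. , -317.5]), np.float64(24.2), 77), 's1': (array([584.8, 267.5]), np.float64(20.0), 128), 's2': (array([533.4, 124.6]), np.float64(20.0), 108)}
{'p3': (array([532.3, -93.4]), np.float64(16.9), 127), 'p4': (array([ 524.8, -187. ]), np.float64(16.8), 128), 'p5': (array([440.8, -87.1]), np.float64(20.3), 128), 'p6': (array([ 439.3, -187.8]), np.float64(20.3), 128), 'tube': (array([ 506.8, -318.4]), np.float64(23.5), 76)}
```

View pics/w1.png

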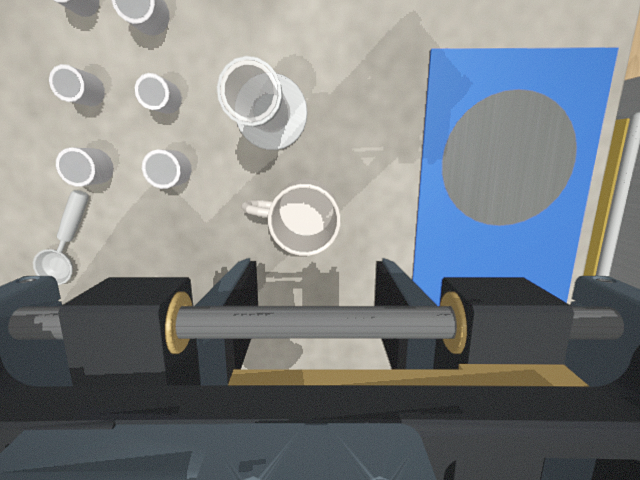

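The wrist view shows p3 (67,83), p4 (153,91), p5 (77,166), p6 (162,169) and the mouth (250,91). It agrees with the top camera to about 2 mm. Going to p4, which looks narrow.

```bash
python3 -m crank '[{"grip":0.062,"x":0.024,"y":-0.032,"z":0,"yaw":0},{"grip":0.062,"x":0.048,"y":-0.063,"z":0,"yaw":0},{"grip":0.062,"x":0.072,"y":-0.095,"z":0,"yaw":0},{"grip":0.062,"x":0.096,"y":-0.126,"z":0.0,"yaw":0},{"grip":0.062,"x":0.120,"y":-0.158,"z":0,"yaw":0}]' >/dev/null
python3 -m crank '[{"grip":0.062,"x":0.023,"y":-0.031,"z":0,"yaw":0},{"grip":0.062,"x":0.023,"y":-0.031,"z":0.04,"yaw":0},{"grip":0.062,"x":0.023,"y":-0.031,"z":0.08,"yaw":0},{"grip":0.062,"x":0.023,"y":-0.031,"z":0.12,"yaw":0},{"grip":0.062,"x":0.023,"y":-0.031,"z":0.150,"yaw":0}]'
python3 - <<'E'
from meas import *
for _ in range(1):
  print(state()["ee_pos"],rims("wrist",P,"pics/w2.png"))
E
```

```text
time_s: 1.45
ee_pos: [522.5, -189.5, 144.3]
ee_rot: [-179.9, 0.2, 0.0]
force: [-0.7, 0.2, -0.1]
gripper_width: 62.3
gripper_force: 0.0
[ 522.47591335 -189.52139872  144.25726037] {'p1': (array([ 629. , -102.9]), np.float64(17.0), 107), 'p2': (array([ 614.1, -178.8]), np.float64(20.4), 115), 'p3': (array([532. , -94.1]), np.float64(17.2), 116), 'p4': (array([ 524.2, -187.4]), np.float64(16.8), 123), 'p5': (array([440.4, -81.9]), np.float64(18.6), 29), 'p6': (array([ 438.1, -188.5]), np.float64(19.8), 50), 'tube': (array([ 510.3, -314.5]), np.float64(26.7), 59)}
```

```bash
python3 -m crank '[{"grip":0.062,"x":0.002,"y":-0.002,"z":0.035,"yaw":0},{"grip":0.062,"x":0.002,"y":-0.002,"z":0.07,"yaw":0},{"grip":0.062,"x":0.002,"y":-0.002,"z":0.1,"yaw":0},{"grip":0.062,"x":0.002,"y":-0.002,"z":0.108,"yaw":0},{"grip":0.062,"x":0.002,"y":-0.002,"z":0.108,"yaw":0}]'
python3 -m crank '[{"grip":0.02,"x":0,"y":0,"z":0,"yaw":0},{"grip":0.02,"x":0,"y":0,"z":0,"yaw":0},{"grip":0.02,"x":0,"y":0,"z":0,"yaw":0},{"grip":0.02,"x":0,"y":0,"z":0,"yaw":0},{"grip":0.02,"x":0,"y":0,"z":0,"yaw":0}]' 15
```

```text
time_s: 1.92
ee_pos: [524.9, -188.0, 38.3]
ee_rot: [-179.9, 0.3, -0.0]
force: [-0.5, -0.3, -0.1]
gripper_width: 62.2
gripper_force: 0.0
time_s: 2.33
ee_pos: [527.5, -188.4, 41.7]
ee_rot: [179.9, -0.2, -0.0]
force: [-0.4, 0.4, 5.5]
gripper_width: 37.0
gripper_force: 15.0
```

```bash
python3 -m crank '[{"grip":0.02,"x":0,"y":0,"z":-0.03,"yaw":0},{"grip":0.02,"x":0,"y":0,"z":-0.06,"yaw":0},{"grip":0.02,"x":0,"y":0,"z":-0.1,"yaw":0},{"grip":0.02,"x":0,"y":0,"z":-0.14,"yaw":0},{"grip":0.02,"x":0,"y":0,"z":-0.17,"yaw":0}]'
python3 - <<'E'
from meas import *
print(state()["ee_pos"],state()["qvel"].round(2))
f=grab_frame("wrist");cv2.imwrite("pics/w3.png",f[:,:,::-1])
print(state()["ee_pos"],state()["ee_pos"])
E
```

```text
time_s: 2.75
ee_pos: [526.9, -188.1, 213.8]
ee_rot: [179.9, -0.2, -0.0]
force: [0.0, -0.2, -0.7]
gripper_width: 37.6
gripper_force: 15.0
[ 526.91636646 -188.11272169  213.83971903] [-4.000e-02 -1.464e+01 -3.093e+01 -2.000e-02  4.590e+01  7.000e-02]
[ 529.83976345 -189.24156537  219.59745209] [ 529.83976345 -189.24156537  219.59745209]
```

View pics/w3.png

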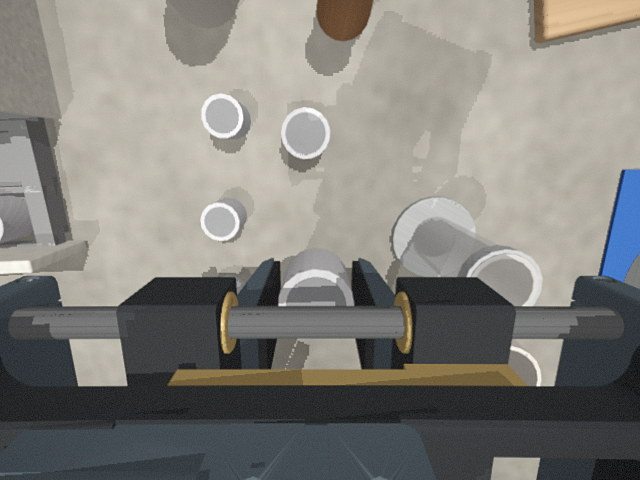

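p4 is held: width reads 37–37.6 mm, so it is narrow, and its rim shows at about (316,290). Readings lag the motion, so I'll let it settle and measure the pod's offset in the hand.

```bash
python3 -m crank '[{"grip":0.02,"x":0,"y":0,"z":0,"yaw":0},{"grip":0.02,"x":0,"y":0,"z":0,"yaw":0},{"grip":0.02,"x":0,"y":0,"z":0,"yaw":0},{"grip":0.02,"x":0,"y":0,"z":0,"yaw":0},{"grip":0.02,"x":0,"y":0,"z":0,"yaw":0}]'
python3 - <<'E'
from meas import *
s=state();e=s["ee_pos"];print(e,rims("wrist",{**P,"hand":(e[0]-2,e[1],e[2]+1,18)},"pics/w4.png"))
print(state()["ee_pos"], rims("top",{"tube":P["tube"]}))
f=cv2.imread("pics/w4.png")[180:380,220:560];cv2.imwrite("pics/c4.png",cv2.resize(f,None,fx=2.3,fy=2.3,interpolation=cv2.INTER_CUBIC))
E
```

```text
time_s: 3.22
ee_pos: [525.7, -187.7, 208.4]
ee_rot: [-179.9, 0.2, -0.0]
force: [0.4, 0.6, -0.3]
gripper_width: 37.2
gripper_force: 15.0
[ 525.66788254 -187.73484365  208.42908564] {'p1': (array([ 629.4, -103. ]), np.float64(17.1), 115), 'p2': (array([ 614.6, -178.7]), np.float64(20.3), 124), 'p3': (array([532.1, -94.1]), np.float64(17.0), 128), 'p4': None, 'p5': (array([448.8, -90.6]), np.float64(25.9), 19), 'p6': (array([ 437.1, -191.3]), np.float64(33.0), 42), 'tube': (array([ 507.2, -314.5]), np.float64(24.4), 62), 'hand': (array([ 521. , -187.5]), np.float64(18.4), 66)}
[ 525.8693923  -187.78507964  208.65982719] {'tube': (array([ 507.8, -323.3]), np.float64(18.6), 57)}
```

View pics/c4.png

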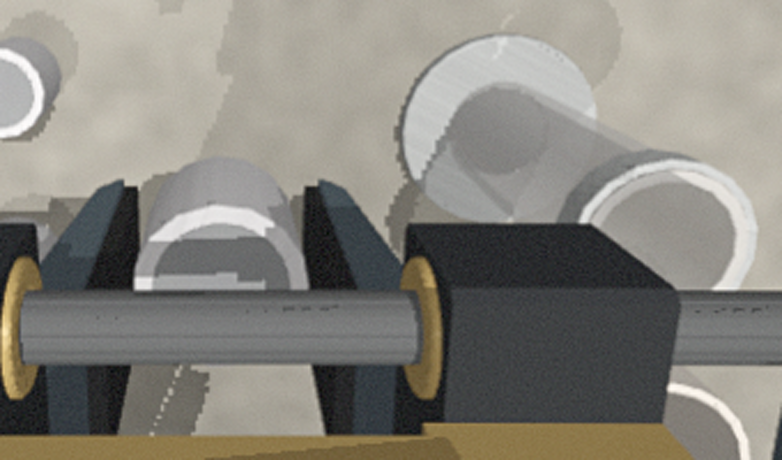

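The crop shows the held pod's rim, with its outer far edge at crop (220,205), and the mouth ring partly hidden behind the gripper. I'll move so the mouth is ahead of the gripper for a clean view.

```bash
python3 -m crank '[{"grip":0.02,"x":-0.025,"y":0.032,"z":-0.01,"yaw":0},{"grip":0.02,"x":-0.05,"y":0.064,"z":-0.01,"yaw":0},{"grip":0.02,"x":-0.075,"y":0.096,"z":-0.01,"yaw":0},{"grip":0.02,"x":-0.101,"y":0.13,"z":-0.01,"yaw":0},{"grip":0.02,"x":-0.101,"y":0.13,"z":-0.01,"yaw":0}]' >/dev/null
python3 -m crank '[{"grip":0.02,"x":0,"y":0,"z":0,"yaw":0},{"grip":0.02,"x":0,"y":0,"z":0,"yaw":0},{"grip":0.02,"x":0,"y":0,"z":0,"yaw":0},{"grip":0.02,"x":0,"y":0,"z":0,"yaw":0},{"grip":0.02,"x":0,"y":0,"z":0,"yaw":0}]'
python3 - <<'E'
from meas import *
s=state();e=s["ee_pos"];m=camera_model("wrist")
r=rims("wrist",{"tube":P["tube"],"hand":(e[0]-2,e[1],e[2]+1,18)},"pics/w5.png");print(e,r)
print("hand outer far edge x - e:",ray(m,(315.6,269.1),e[2]+1)-e[:2], "inner",ray(m,(315.6,280.9),e[2]+1)-e[:2])
f=cv2.imread("pics/w5.png")[:400];cv2.imwrite("pics/c5.png",f)
print(ray(m,(0,0),0))
E
```

```text
time_s: 4.15
ee_pos: [426.1, -317.0, 219.8]
ee_rot: [-180.0, 0.0, 0.1]
force: [0.9, -0.5, -0.9]
gripper_width: 37.4
gripper_force: 15.0
[ 426.13837923 -316.95794205  219.83868843] {'tube': (array([ 508.4, -316.7]), np.float64(22.0), 126), 'hand': (array([ 419.4, -317.6]), np.float64(20.0), 57)}
hand outer far edge x - e: [15.84022184  0.44381137] inner [9.75231361 0.42847134]
[633.98904408 -16.68959064]
```

View pics/c5.png

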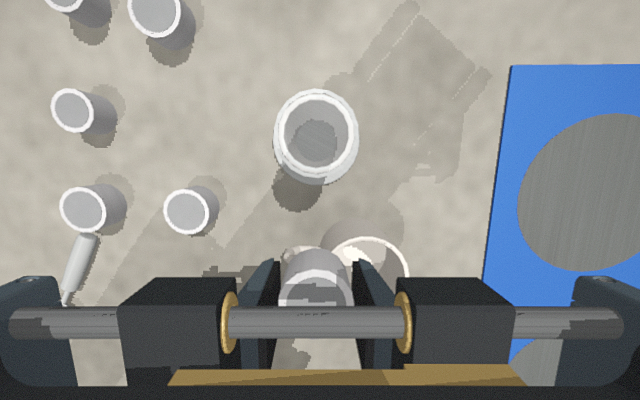

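The mouth is ahead at (316,136), and three measurements put it near (507.5,-317.5). The held pod sits about 3 mm behind the TCP in x. Moving over the mouth, lowering to 155, then feeling downwards.

```bash
python3 -m crank '[{"grip":0.02,"x":0.035,"y":0,"z":0,"yaw":0},{"grip":0.02,"x":0.07,"y":0,"z":0,"yaw":0},{"grip":0.02,"x":0.084,"y":0,"z":0,"yaw":0},{"grip":0.02,"x":0.084,"y":0,"z":0.012,"yaw":0},{"grip":0.02,"x":0.084,"y":0,"z":0.024,"yaw":0}]' >/dev/null
python3 -m crank '[{"grip":0.02,"x":0,"y":0,"z":0,"yaw":0},{"grip":0.02,"x":0,"y":0,"z":0,"yaw":0},{"grip":0.02,"x":0,"y":0,"z":0,"yaw":0},{"grip":0.02,"x":0,"y":0,"z":0.002,"yaw":0},{"grip":0.02,"x":0,"y":0,"z":0.004,"yaw":0}]'
python3 -m crank '[{"grip":0.02,"x":0,"y":0,"z":0.001,"yaw":0},{"grip":0.02,"x":0,"y":0,"z":0.002,"yaw":0},{"grip":0.02,"x":0,"y":0,"z":0.003,"yaw":0},{"grip":0.02,"x":0,"y":0,"z":0.004,"yaw":0},{"grip":0.02,"x":0,"y":0,"z":0.005,"yaw":0}]'
```

```text
time_s: 5.03
ee_pos: [509.7, -318.2, 192.8]
ee_rot: [179.9, -0.1, -0.0]
force: [-0.3, 0.0, -0.4]
gripper_width: 37.5
gripper_force: 15.0
time_s: 5.45
ee_pos: [509.4, -318.0, 187.0]
ee_rot: [180.0, -0.0, -0.0]
force: [0.3, -0.6, -0.0]
gripper_width: 37.3
gripper_force: 15.0
```

```bash
python3 -m crank '[{"grip":0.02,"x":0,"y":0,"z":0.001,"yaw":0},{"grip":0.02,"x":0,"y":0,"z":0.002,"yaw":0},{"grip":0.02,"x":0,"y":0,"z":0.003,"yaw":0},{"grip":0.02,"x":0,"y":0,"z":0.004,"yaw":0},{"grip":0.02,"x":0,"y":0,"z":0.005,"yaw":0}]'
python3 -c "
from meas import *
f=grab_frame('scene')[100:230,190:330];cv2.imwrite('pics/s6.png',cv2.resize(f[:,:,::-1],None,fx=4,fy=4,interpolation=cv2.INTER_CUBIC))"
```

```text
time_s: 5.87
ee_pos: [509.4, -318.0, 181.9]
ee_rot: [180.0, -0.0, -0.0]
force: [-0.6, 0.1, 0.3]
gripper_width: 37.2
gripper_force: 15.0
```

View pics/s6.png

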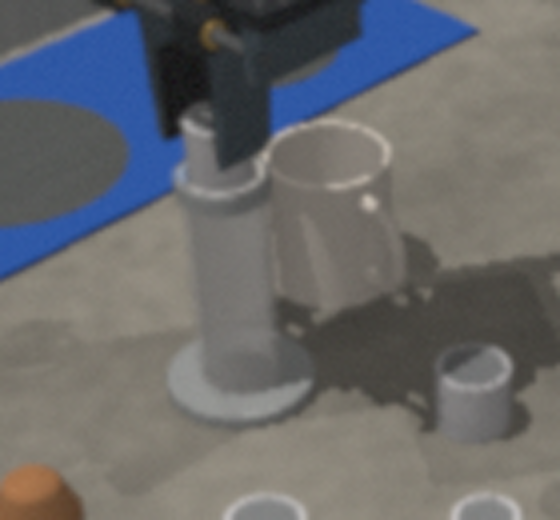

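The pod (crop (215,140)) is inside the ring with no force. Lowering another 8 mm, then releasing and rising.

```bash
python3 -m crank '[{"grip":0.02,"x":0,"y":0,"z":0.002,"yaw":0},{"grip":0.02,"x":0,"y":0,"z":0.004,"yaw":0},{"grip":0.02,"x":0,"y":0,"z":0.006,"yaw":0},{"grip":0.02,"x":0,"y":0,"z":0.008,"yaw":0},{"grip":0.02,"x":0,"y":0,"z":0.008,"yaw":0}]'
python3 -m crank '[{"grip":0.062,"x":0,"y":0,"z":0,"yaw":0},{"grip":0.062,"x":0,"y":0,"z":0,"yaw":0},{"grip":0.062,"x":0,"y":0,"z":0,"yaw":0},{"grip":0.062,"x":0,"y":0,"z":0,"yaw":0},{"grip":0.062,"x":0,"y":0,"z":0,"yaw":0}]'
python3 -m crank '[{"grip":0.062,"x":0,"y":0,"z":-0.03,"yaw":0},{"grip":0.062,"x":0,"y":0,"z":-0.05,"yaw":0},{"grip":0.062,"x":-0.03,"y":0,"z":-0.05,"yaw":0},{"grip":0.062,"x":-0.06,"y":0,"z":-0.05,"yaw":0},{"grip":0.062,"x":-0.1,"y":0,"z":-0.05,"yaw":0}]' >/dev/null
python3 -m crank '[{"grip":0.062,"x":0,"y":0,"z":0,"yaw":0},{"grip":0.062,"x":0,"y":0,"z":0,"yaw":0},{"grip":0.062,"x":0,"y":0,"z":0,"yaw":0},{"grip":0.062,"x":0,"y":0,"z":0,"yaw":0},{"grip":0.062,"x":0,"y":0,"z":0,"yaw":0}]'
python3 - <<'E'
from meas import *
print(rims("wrist",P,"pics/w7.png"));print(rims("top",P))
f=cv2.imread("pics/w7.png")[:300];g=grab_frame("scene")[100:230,190:330,::-1]
cv2.imwrite("pics/c7.png",np.hstack([f[:,:400],cv2.resize(g,(323,300))]))
E
```

```text
time_s: 6.33
ee_pos: [509.2, -317.9, 173.4]
ee_rot: [-180.0, 0.0, -0.0]
force: [-0.0, -0.2, -1.6]
gripper_width: 37.0
gripper_force: 15.0
time_s: 6.75
ee_pos: [509.4, -318.1, 174.1]
ee_rot: [180.0, -0.0, -0.0]
force: [-0.4, 0.6, 0.3]
gripper_width: 61.3
gripper_force: 0.0
time_s: 7.58
ee_pos: [410.5, -318.2, 223.9]
ee_rot: [180.0, -0.0, 0.0]
force: [-0.4, -0.1, 0.0]
gripper_width: 61.8
gripper_force: 0.0
{'p3': (array([532.4, -93.6]), np.float64(16.9), 128), 'p4': None, 'p5': (array([440.7, -87.4]), np.float64(20.4), 123), 'p6': (array([ 439.3, -188.1]), np.float64(20.4), 128), 'tube': (array([ 510. , -315.8]), np.float64(23.2), 89)}
{'p1': (array([ 630.6, -104.7]), np.float64(16.6), 124), 'p2': (array([ 615.7, -180. ]), np.float64(20.1), 126), 'p3': (array([533.3, -95.7]), np.float64(16.7), 128), 'p4': None, 'p5': (array([442.2, -89.4]), np.float64(20.1), 128), 'p6': (array([ 440.4, -189.8]), np.float64(20.2), 126), 'tube': (array([ 508. , -316.7]), np.float64(23.4), 86), 's1': (array([584.8, 267.5]), np.float64(20.1), 127), 's2': (array([533.4, 124.6]), np.float64(20.0), 108)}
```

View pics/c7.png

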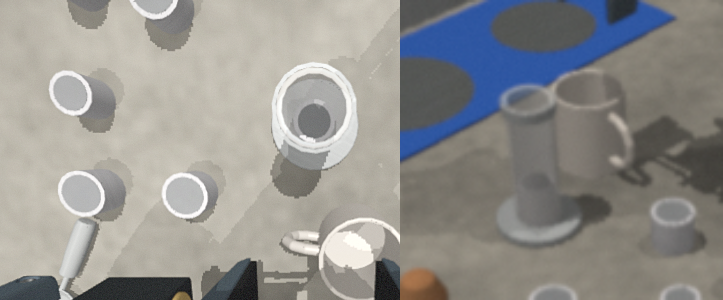

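p4 is down in the tube (dark disc at wrist (315,120)), and the scene inset shows it at the bottom. Next p3 at (532,-94).

```bash
python3 -m crank '[{"grip":0.062,"x":0.019,"y":-0.036,"z":0,"yaw":0},{"grip":0.062,"x":0.038,"y":-0.072,"z":0,"yaw":0},{"grip":0.062,"x":0.057,"y":-0.108,"z":0,"yaw":0},{"grip":0.062,"x":0.076,"y":-0.144,"z":0,"yaw":0},{"grip":0.062,"x":0.095,"y":-0.180,"z":0,"yaw":0}]' >/dev/null
python3 -m crank '[{"grip":0.062,"x":0.027,"y":-0.035,"z":0,"yaw":0},{"grip":0.062,"x":0.027,"y":-0.044,"z":0.03,"yaw":0},{"grip":0.062,"x":0.027,"y":-0.044,"z":0.06,"yaw":0},{"grip":0.062,"x":0.027,"y":-0.044,"z":0.09,"yaw":0},{"grip":0.062,"x":0.027,"y":-0.044,"z":0.1,"yaw":0}]' >/dev/null
python3 -m crank '[{"grip":0.062,"x":0,"y":0,"z":0,"yaw":0},{"grip":0.062,"x":0,"y":0,"z":0,"yaw":0},{"grip":0.062,"x":0,"y":0,"z":0,"yaw":0},{"grip":0.062,"x":0,"y":0,"z":0,"yaw":0},{"grip":0.062,"x":0,"y":0,"z":0,"yaw":0}]'
python3 - <<'E'
from meas import *
print(rims("wrist",P))
E
```

```text
time_s: 8.98
ee_pos: [532.4, -94.4, 125.5]
ee_rot: [180.0, -0.2, -0.0]
force: [-0.4, -0.8, -0.2]
gripper_width: 61.7
gripper_force: 0.0
{'p1': (array([ 629.5, -103.4]), np.float64(16.3), 98), 'p2': (array([ 614.3, -179. ]), np.float64(20.1), 102), 'p3': (array([532.1, -94.3]), np.float64(17.0), 127), 'p4': (array([ 526.9, -197.1]), np.float64(15.5), 22), 'p5': (array([443.8, -87.5]), np.float64(17.5), 72), 'p6': (array([ 447.4, -188.1]), np.float64(25.3), 57)}
```

```bash
python3 -m crank '[{"grip":0.062,"x":0,"y":0,"z":0.03,"yaw":0},{"grip":0.062,"x":0,"y":0,"z":0.06,"yaw":0},{"grip":0.062,"x":0,"y":0,"z":0.085,"yaw":0},{"grip":0.062,"x":0,"y":0,"z":0.085,"yaw":0},{"grip":0.062,"x":0,"y":0,"z":0.085,"yaw":0}]'
python3 -m crank '[{"grip":0.02,"x":0,"y":0,"z":0,"yaw":0},{"grip":0.02,"x":0,"y":0,"z":0,"yaw":0},{"grip":0.02,"x":0,"y":0,"z":0,"yaw":0},{"grip":0.02,"x":0,"y":0,"z":0,"yaw":0},{"grip":0.02,"x":0,"y":0,"z":0,"yaw":0}]' 15
python3 -m crank '[{"grip":0.02,"x":0,"y":0,"z":-0.03,"yaw":0},{"grip":0.02,"x":0,"y":0,"z":-0.06,"yaw":0},{"grip":0.02,"x":0,"y":0,"z":-0.1,"yaw":0},{"grip":0.02,"x":0,"y":0,"z":-0.14,"yaw":0},{"grip":0.02,"x":0,"y":0,"z":-0.175,"yaw":0}]' >/dev/null
python3 -m crank '[{"grip":0.02,"x":-0.005,"y":0.04,"z":0,"yaw":0},{"grip":0.02,"x":-0.01,"y":0.08,"z":0,"yaw":0},{"grip":0.02,"x":-0.015,"y":0.12,"z":0,"yaw":0},{"grip":0.02,"x":-0.02,"y":0.16,"z":0,"yaw":0},{"grip":0.02,"x":-0.025,"y":0.20,"z":0,"yaw":0}]' >/dev/null
python3 -m crank '[{"grip":0.02,"x":0,"y":0.024,"z":0,"yaw":0},{"grip":0.02,"x":0,"y":0.024,"z":0,"yaw":0},{"grip":0.02,"x":0,"y":0.024,"z":0,"yaw":0},{"grip":0.02,"x":0,"y":0.024,"z":0.0,"yaw":0},{"grip":0.02,"x":0,"y":0.024,"z":0,"yaw":0}]'
python3 - <<'E'
from meas import *
m=camera_model("wrist");e=state()["ee_pos"];f=grab_frame("wrist");cv2.imwrite("pics/w8.png",f[:,:,::-1])
g=f[255:300,314:318].min(2).mean(1).round().astype(int);print(e,list(enumerate(g,255)))
E
```

```text
time_s: 9.45
ee_pos: [531.0, -94.0, 38.8]
ee_rot: [-180.0, 0.1, -0.0]
force: [0.7, 0.8, 1.2]
gripper_width: 62.3
gripper_force: 0.0
time_s: 9.87
ee_pos: [532.2, -94.2, 40.2]
ee_rot: [180.0, -0.1, -0.0]
force: [0.1, -0.1, 4.8]
gripper_width: 37.4
gripper_force: 15.0
time_s: 11.12
ee_pos: [506.4, -316.6, 214.0]
ee_rot: [-180.0, 0.0, 0.1]
force: [-0.0, 0.7, 0.3]
gripper_width: 37.1
gripper_force: 15.0
[ 506.38981671 -316.61607459  214.00542148] [(255, np.int64(159)), (256, np.int64(158)), (257, np.int64(159)), (258, np.int64(160)), (259, np.int64(160)), (260, np.int64(160)), (261, np.int64(161)), (262, np.int64(158)), (263, np.int64(159)), (264, np.int64(192)), (265, np.int64(225)), (266, np.int64(230)), (267, np.int64(230)), (268, np.int64(229)), (269, np.int64(229)), (270, np.int64(230)), (271, np.int64(218)), (272, np.int64(182)), (273, np.int64(163)), (274, np.int64(166)), (275, np.int64(165)), (276, np.int64(165)), (277, np.int64(166)), (278, np.int64(165)), (279, np.int64(166)), (280, np.int64(166)), (281, np.int64(166)), (282, np.int64(166)), (283, np.int64(162)), (284, np.int64(150)), (285, np.int64(150)), (286, np.int64(152)), (287, np.int64(140)), (288, np.int64(108)), (289, np.int64(106)), (290, np.int64(104)), (291, np.int64(106)), (292, np.int64(106)), (293, np.int64(106)), (294, np.int64(106)), (295, np.int64(107)), (296, np.int64(106)), (297, np.int64(106)), (298, np.int64(106)), (299, np.int64(108))]
```

```bash
python3 -m crank '[{"grip":0.02,"x":0.0005,"y":0.001,"z":0.01,"yaw":0},{"grip":0.02,"x":0.0005,"y":0.001,"z":0.018,"yaw":0},{"grip":0.02,"x":0.0005,"y":0.001,"z":0.02,"yaw":0},{"grip":0.02,"x":0.0005,"y":0.001,"z":0.021,"yaw":0},{"grip":0.02,"x":0.0005,"y":0.001,"z":0.022,"yaw":0}]'
python3 -m crank '[{"grip":0.02,"x":0,"y":0,"z":0.001,"yaw":0},{"grip":0.02,"x":0,"y":0,"z":0.002,"yaw":0},{"grip":0.02,"x":0,"y":0,"z":0.003,"yaw":0},{"grip":0.02,"x":0,"y":0,"z":0.004,"yaw":0},{"grip":0.02,"x":0,"y":0,"z":0.005,"yaw":0}]'
python3 -m crank '[{"grip":0.02,"x":0,"y":0,"z":0.001,"yaw":0},{"grip":0.02,"x":0,"y":0,"z":0.002,"yaw":0},{"grip":0.02,"x":0,"y":0,"z":0.003,"yaw":0},{"grip":0.02,"x":0,"y":0,"z":0.004,"yaw":0},{"grip":0.02,"x":0,"y":0,"z":0.005,"yaw":0}]'
```

```text
time_s: 11.58
ee_pos: [506.8, -318.7, 191.5]
ee_rot: [-180.0, 0.0, 0.0]
force: [-0.1, 0.8, -0.7]
gripper_width: 37.2
gripper_force: 15.0
time_s: 12.0
ee_pos: [507.0, -318.9, 187.2]
ee_rot: [-180.0, -0.0, -0.0]
force: [0.5, 1.3, 0.7]
gripper_width: 37.2
gripper_force: 15.0
time_s: 12.42
ee_pos: [507.1, -318.7, 182.0]
ee_rot: [-180.0, -0.0, -0.0]
force: [1.3, 2.1, 1.2]
gripper_width: 37.8
gripper_force: 15.0
```

```bash
python3 -m crank '[{"grip":0.02,"x":0,"y":-0.0007,"z":0.002,"yaw":0},{"grip":0.02,"x":0,"y":-0.0007,"z":0.004,"yaw":0},{"grip":0.02,"x":0,"y":-0.0007,"z":0.006,"yaw":0},{"grip":0.02,"x":0,"y":-0.0007,"z":0.008,"yaw":0},{"grip":0.02,"x":0,"y":-0.0007,"z":0.008,"yaw":0}]'
python3 -m crank '[{"grip":0.062,"x":0,"y":0,"z":0,"yaw":0},{"grip":0.062,"x":0,"y":0,"z":0,"yaw":0},{"grip":0.062,"x":0,"y":0,"z":0,"yaw":0},{"grip":0.062,"x":0,"y":0,"z":0,"yaw":0},{"grip":0.062,"x":0,"y":0,"z":0,"yaw":0}]'
python3 -m crank '[{"grip":0.062,"x":0,"y":0,"z":-0.03,"yaw":0},{"grip":0.062,"x":0,"y":0,"z":-0.05,"yaw":0},{"grip":0.062,"x":0.02,"y":-0.035,"z":-0.05,"yaw":0},{"grip":0.062,"x":0.04,"y":-0.07,"z":-0.05,"yaw":0},{"grip":0.062,"x":0.06,"y":-0.105,"z":-0.05,"yaw":0}]' >/dev/null
python3 -m crank '[{"grip":0.062,"x":0.02,"y":-0.035,"z":0,"yaw":0},{"grip":0.062,"x":0.04,"y":-0.07,"z":0,"yaw":0},{"grip":0.062,"x":0.0625,"y":-0.11,"z":0,"yaw":0},{"grip":0.062,"x":0.0625,"y":-0.11,"z":0.03,"yaw":0},{"grip":0.062,"x":0.0625,"y":-0.11,"z":0.06,"yaw":0}]' >/dev/null
python3 -m crank '[{"grip":0.062,"x":0,"y":0,"z":0.03,"yaw":0},{"grip":0.062,"x":0,"y":0,"z":0.04,"yaw":0},{"grip":0.062,"x":0,"y":0,"z":0.04,"yaw":0},{"grip":0.062,"x":0,"y":0,"z":0.04,"yaw":0},{"grip":0.062,"x":0,"y":0,"z":0.04,"yaw":0}]'
python3 - <<'E'
from meas import *
print(rims("wrist",P));print(rims("top",P));f=grab_frame("scene");cv2.imwrite("pics/s9.png",f[:,:,::-1])
E
```

```text
time_s: 12.83
ee_pos: [506.6, -318.2, 173.3]
ee_rot: [-180.0, 0.0, -0.0]
force: [1.6, 1.4, -1.2]
gripper_width: 37.5
gripper_force: 15.0
time_s: 13.25
ee_pos: [506.8, -318.4, 174.1]
ee_rot: [180.0, -0.0, -0.0]
force: [0.9, 0.3, 0.4]
gripper_width: 62.0
gripper_force: 0.0
time_s: 14.5
ee_pos: [630.8, -103.9, 126.1]
ee_rot: [180.0, -0.2, -0.0]
force: [1.0, -0.6, 1.0]
gripper_width: 62.1
gripper_force: 0.0
{'p1': (array([ 629.4, -103.4]), np.float64(16.9), 128), 'p2': (array([ 614.4, -179.3]), np.float64(20.1), 73), 'p3': (array([535.9, -97.2]), np.float64(17.4), 41), 'p4': (array([ 525.9, -186.6]), np.float64(12.5), 23), 'p5': (array([434.2, -88.7]), np.float64(10.6), 20), 'p6': (array([ 434.1, -190.3]), np.float64(11.4), 28), 's2': (array([529.3,  90.5]), np.float64(45.4), 28)}
{'p1': (array([ 630.4, -107.8]), np.float64(15.0), 29), 'p2': (array([ 616.4, -180.9]), np.float64(20.7), 24), 'p3': None, 'p4': None, 'p5': None, 'p6': (array([ 440.3, -190. ]), np.float64(20.1), 116), 'tube': (array([ 508.8, -318.6]), np.float64(22.7), 97), 's1': (array([584.8, 267.4]), np.float64(20.0), 128), 's2': (array([533.4, 124.6]), np.float64(20.0), 108)}
```

View pics/s9.png

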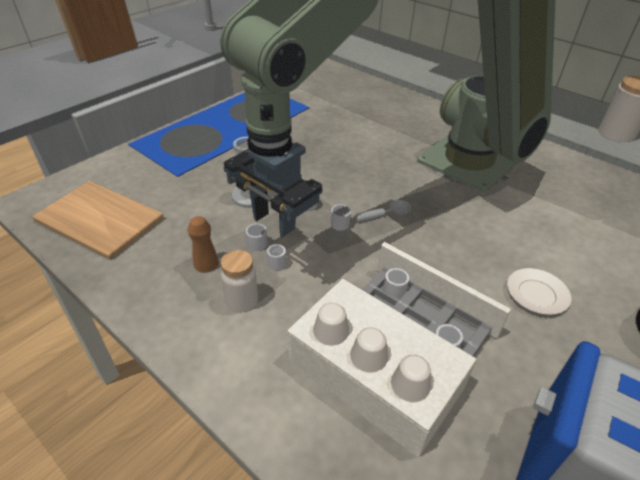

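The gripper is over p1 at (277,257), p2 stands at (257,236), and the drawer is unchanged. Grasp p1 and carry it to the mouth.

```bash
python3 -m crank '[{"grip":0.062,"x":-0.0005,"y":0,"z":0.03,"yaw":0},{"grip":0.062,"x":-0.0005,"y":0,"z":0.06,"yaw":0},{"grip":0.062,"x":-0.0005,"y":0,"z":0.085,"yaw":0},{"grip":0.062,"x":-0.0005,"y":0,"z":0.085,"yaw":0},{"grip":0.062,"x":-0.0005,"y":0,"z":0.085,"yaw":0}]'
python3 -m crank '[{"grip":0.02,"x":0,"y":0,"z":0,"yaw":0},{"grip":0.02,"x":0,"y":0,"z":0,"yaw":0},{"grip":0.02,"x":0,"y":0,"z":0,"yaw":0},{"grip":0.02,"x":0,"y":0,"z":0,"yaw":0},{"grip":0.02,"x":0,"y":0,"z":0,"yaw":0}]' 15
python3 -m crank '[{"grip":0.02,"x":0,"y":0,"z":-0.03,"yaw":0},{"grip":0.02,"x":0,"y":0,"z":-0.06,"yaw":0},{"grip":0.02,"x":0,"y":0,"z":-0.1,"yaw":0},{"grip":0.02,"x":0,"y":0,"z":-0.14,"yaw":0},{"grip":0.02,"x":0,"y":0,"z":-0.175,"yaw":0}]' >/dev/null
python3 -m crank '[{"grip":0.02,"x":-0.02,"y":0.035,"z":0,"yaw":0},{"grip":0.02,"x":-0.04,"y":0.07,"z":0,"yaw":0},{"grip":0.02,"x":-0.06,"y":0.105,"z":0,"yaw":0},{"grip":0.02,"x":-0.08,"y":0.14,"z":0,"yaw":0},{"grip":0.02,"x":-0.1,"y":0.175,"z":0,"yaw":0}]' >/dev/null
python3 -m crank '[{"grip":0.02,"x":-0.0225,"y":0.0395,"z":0,"yaw":0},{"grip":0.02,"x":-0.0225,"y":0.0395,"z":0,"yaw":0},{"grip":0.02,"x":-0.0225,"y":0.0395,"z":0,"yaw":0},{"grip":0.02,"x":-0.0225,"y":0.0395,"z":0.0,"yaw":0},{"grip":0.02,"x":-0.0225,"y":0.0395,"z":0,"yaw":0}]'
python3 - <<'E'
from meas import *
e=state()["ee_pos"];f=grab_frame("wrist")
g=f[255:300,314:318].min(2).mean(1).astype(int);print(e,g.argmax()+255,[int(v) for v in g[:20]])
E
```

```text
time_s: 15.07
ee_pos: [628.7, -103.4, 38.9]
ee_rot: [-180.0, 0.1, -0.0]
force: [1.1, 1.0, 0.2]
gripper_width: 61.9
gripper_force: 0.0
time_s: 15.48
ee_pos: [629.8, -103.5, 40.5]
ee_rot: [180.0, -0.2, -0.0]
force: [-1.3, -0.1, 5.1]
gripper_width: 37.3
gripper_force: 15.0
time_s: 16.73
ee_pos: [506.9, -316.6, 214.0]
ee_rot: [-180.0, -0.0, 0.1]
force: [-0.2, 0.2, -0.3]
gripper_width: 37.1
gripper_force: 15.0
[ 506.94382071 -316.62674681  214.00746025] 265 [157, 156, 159, 158, 156, 159, 157, 159, 162, 198, 228, 227, 226, 226, 226, 226, 217, 187, 156, 164]
```

```bash
python3 -m crank '[{"grip":0.02,"x":0.0003,"y":0,"z":0.01,"yaw":0},{"grip":0.02,"x":0.0003,"y":0,"z":0.018,"yaw":0},{"grip":0.02,"x":0.0003,"y":0,"z":0.02,"yaw":0},{"grip":0.02,"x":0.0003,"y":0,"z":0.021,"yaw":0},{"grip":0.02,"x":0.0003,"y":0,"z":0.022,"yaw":0}]'
python3 -m crank '[{"grip":0.02,"x":0,"y":0,"z":0.001,"yaw":0},{"grip":0.02,"x":0,"y":0,"z":0.002,"yaw":0},{"grip":0.02,"x":0,"y":0,"z":0.003,"yaw":0},{"grip":0.02,"x":0,"y":0,"z":0.004,"yaw":0},{"grip":0.02,"x":0,"y":0,"z":0.005,"yaw":0}]'
python3 -m crank '[{"grip":0.02,"x":0,"y":0,"z":0.001,"yaw":0},{"grip":0.02,"x":0,"y":0,"z":0.002,"yaw":0},{"grip":0.02,"x":0,"y":0,"z":0.003,"yaw":0},{"grip":0.02,"x":0,"y":0,"z":0.004,"yaw":0},{"grip":0.02,"x":0,"y":0,"z":0.005,"yaw":0}]'
```

```text
time_s: 17.2
ee_pos: [506.7, -317.4, 191.4]
ee_rot: [-180.0, 0.0, 0.0]
force: [0.7, -0.1, -0.4]
gripper_width: 37.4
gripper_force: 15.0
time_s: 17.62
ee_pos: [506.7, -317.9, 187.0]
ee_rot: [180.0, -0.0, -0.0]
force: [0.3, 0.2, -0.3]
gripper_width: 37.6
gripper_force: 15.0
time_s: 18.03
ee_pos: [506.7, -317.8, 181.9]
ee_rot: [180.0, -0.0, -0.0]
force: [-0.9, 0.3, -1.0]
gripper_width: 37.4
gripper_force: 15.0
```

```bash
python3 -m crank '[{"grip":0.02,"x":0,"y":0,"z":0.002,"yaw":0},{"grip":0.02,"x":0,"y":0,"z":0.004,"yaw":0},{"grip":0.02,"x":0,"y":0,"z":0.006,"yaw":0},{"grip":0.02,"x":0,"y":0,"z":0.008,"yaw":0},{"grip":0.02,"x":0,"y":0,"z":0.008,"yaw":0}]'
python3 -m crank '[{"grip":0.062,"x":0,"y":0,"z":0,"yaw":0},{"grip":0.062,"x":0,"y":0,"z":0,"yaw":0},{"grip":0.062,"x":0,"y":0,"z":0,"yaw":0},{"grip":0.062,"x":0,"y":0,"z":0,"yaw":0},{"grip":0.062,"x":0,"y":0,"z":0,"yaw":0}]'
python3 -m crank '[{"grip":0.07,"x":0,"y":0,"z":-0.03,"yaw":0},{"grip":0.07,"x":0,"y":0,"z":-0.05,"yaw":0},{"grip":0.07,"x":0.025,"y":-0.032,"z":-0.05,"yaw":0},{"grip":0.07,"x":0.05,"y":-0.064,"z":-0.05,"yaw":0},{"grip":0.07,"x":0.075,"y":-0.096,"z":-0.05,"yaw":0}]' >/dev/null
python3 -m crank '[{"grip":0.07,"x":0.0325,"y":-0.03,"z":0,"yaw":0},{"grip":0.07,"x":0.0325,"y":-0.043,"z":0.02,"yaw":0},{"grip":0.07,"x":0.0325,"y":-0.043,"z":0.05,"yaw":0},{"grip":0.07,"x":0.0325,"y":-0.043,"z":0.08,"yaw":0},{"grip":0.07,"x":0.0325,"y":-0.043,"z":0.1,"yaw":0}]' >/dev/null
python3 -m crank '[{"grip":0.07,"x":0,"y":0,"z":0,"yaw":0},{"grip":0.07,"x":0,"y":0,"z":0,"yaw":0},{"grip":0.07,"x":0,"y":0,"z":0,"yaw":0},{"grip":0.07,"x":0,"y":0,"z":0,"yaw":0},{"grip":0.07,"x":0,"y":0,"z":0,"yaw":0}]'
python3 - <<'E'
from meas import *
print(rims("wrist",P,"pics/w10.png"));t=grab_frame("top")[:,:,::-1];g=grab_frame("scene")[100:230,190:330,::-1]
cv2.imwrite("pics/c10.png",np.hstack([cv2.resize(t[190:330,150:290],(400,400),interpolation=cv2.INTER_CUBIC),cv2.resize(g,(400,400),interpolation=cv2.INTER_CUBIC)]))
E
```

```text
time_s: 18.45
ee_pos: [506.5, -317.6, 173.4]
ee_rot: [-180.0, 0.0, -0.0]
force: [-0.3, 0.3, -0.2]
gripper_width: 37.3
gripper_force: 15.0
time_s: 18.87
ee_pos: [506.7, -317.8, 174.1]
ee_rot: [180.0, -0.0, -0.0]
force: [-0.4, 0.4, -0.2]
gripper_width: 61.9
gripper_force: 0.0
time_s: 20.12
ee_pos: [615.2, -179.3, 126.0]
ee_rot: [179.9, -0.2, -0.0]
force: [0.6, -0.0, -0.5]
gripper_width: 70.2
gripper_force: 0.0
{'p1': None, 'p2': (array([ 614.8, -179.1]), np.float64(20.2), 109), 'p3': (array([530.4, -96.3]), np.float64(27.2), 33), 'p4': (array([ 534.3, -191.4]), np.float64(17.9), 45), 'p5': None, 'p6': None}
```

View pics/c10.png

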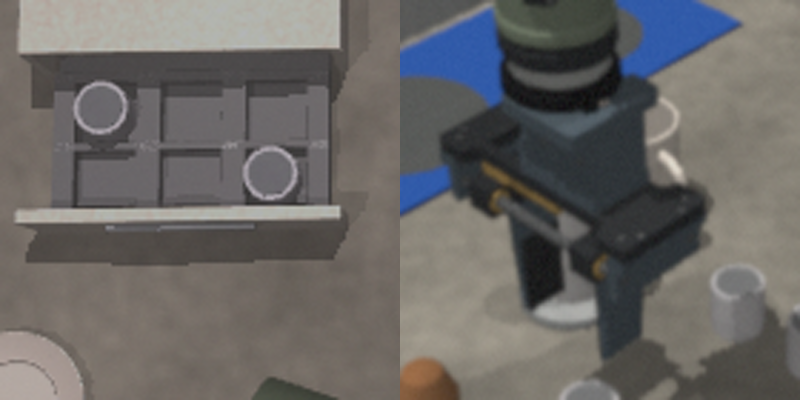

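Drawer crop: stored pods are in the back-left (100,107) and front-right (270,172) cells, and the other four cells are empty. The centre web runs along y≈145, with cross webs at x≈148 and 232. Tube contents are hidden here. Computing the cell frame.

```bash
python3 - <<'E'
from h import *
m=camera_model("top")
f=lambda c,z:ray(m,(150+(c[0]+.5)/400*140-.5,190+(c[1]+.5)/400*140-.5),z).round(1)
for n,c,z in [("webL",(62,145),28),("web1",(148,145),28),("web2",(232,144),28),("webR",(320,143),28),("panL",(17,211),80),("panR",(340,207),80),("cabL",(20,52),88),("cabR",(340,47),88),("backL",(76,73),28),("backR",(322,70),28)]: print(n,f(c,z))
E
python3 -m crank '[{"grip":0.07,"x":0,"y":0,"z":0.03,"yaw":0},{"grip":0.07,"x":0,"y":0,"z":0.06,"yaw":0},{"grip":0.07,"x":0,"y":0,"z":0.085,"yaw":0},{"grip":0.07,"x":0,"y":0,"z":0.085,"yaw":0},{"grip":0.07,"x":0,"y":0,"z":0.085,"yaw":0}]' >/dev/null
python3 -m crank '[{"grip":0.02,"x":0,"y":0,"z":0,"yaw":0},{"grip":0.02,"x":0,"y":0,"z":0,"yaw":0},{"grip":0.02,"x":0,"y":0,"z":0,"yaw":0},{"grip":0.02,"x":0,"y":0,"z":0,"yaw":0},{"grip":0.02,"x":0,"y":0,"z":0,"yaw":0}]' 15
```

```text
webL [556.6 303.8]
web1 [558.2 231.6]
web2 [560.7 161.2]
webR [563.2  87.3]
panL [494.3 322.2]
panR [503.4  63.9]
cabL [622.6 326.4]
cabR [632.6  67.9]
backL [618.4 295.9]
backR [625.7  88. ]
time_s: 21.1
ee_pos: [615.0, -179.1, 40.4]
ee_rot: [180.0, -0.1, -0.0]
force: [0.1, 0.0, 4.4]
gripper_width: 44.3
gripper_force: 15.0
```

p2 measures 44.3 mm, wider than the 41 mm bore. The drawer is turned about +2° and its centre is at about (559,196). Carrying p2 to the back-middle cell.

```bash
python3 -m crank '[{"grip":0.02,"x":0,"y":0,"z":-0.03,"yaw":0},{"grip":0.02,"x":0,"y":0,"z":-0.06,"yaw":0},{"grip":0.02,"x":0,"y":0,"z":-0.1,"yaw":0},{"grip":0.02,"x":0,"y":0,"z":-0.13,"yaw":0},{"grip":0.02,"x":0,"y":-0.035,"z":-0.14,"yaw":0}]' >/dev/null
python3 -m crank '[{"grip":0.02,"x":-0.003,"y":-0.04,"z":0,"yaw":0},{"grip":0.02,"x":-0.006,"y":-0.08,"z":0,"yaw":0},{"grip":0.02,"x":-0.009,"y":-0.12,"z":0,"yaw":0},{"grip":0.02,"x":-0.012,"y":-0.16,"z":0,"yaw":0},{"grip":0.02,"x":-0.015,"y":-0.2,"z":0,"yaw":0}]' >/dev/null
python3 -m crank '[{"grip":0.02,"x":-0.003,"y":-0.04,"z":0,"yaw":0},{"grip":0.02,"x":-0.006,"y":-0.08,"z":0,"yaw":0},{"grip":0.02,"x":-0.009,"y":-0.12,"z":0,"yaw":0},{"grip":0.02,"x":-0.0125,"y":-0.142,"z":0,"yaw":0},{"grip":0.02,"x":-0.0125,"y":-0.142,"z":0.02,"yaw":0}]' >/dev/null
python3 -m crank '[{"grip":0.02,"x":0,"y":0,"z":0.02,"yaw":0},{"grip":0.02,"x":0,"y":0,"z":0.02,"yaw":0},{"grip":0.02,"x":0,"y":0,"z":0.02,"yaw":0},{"grip":0.02,"x":0,"y":0,"z":0.02,"yaw":0},{"grip":0.02,"x":0,"y":0,"z":0.02,"yaw":0}]'
python3 - <<'E'
from meas import *
print(rims("wrist",P,"pics/w11.png"))
t=grab_frame("scene")[180:400,240:520,::-1];w=cv2.imread("pics/w11.png")
cv2.imwrite("pics/c11.png",np.hstack([w[:400,80:560:1],cv2.resize(t,(300,400))[:,:]]))
E
```

```text
time_s: 22.77
ee_pos: [587.7, 198.1, 140.4]
ee_rot: [-180.0, -0.1, -0.1]
force: [-0.0, 0.1, -0.2]
gripper_width: 44.4
gripper_force: 15.0
{'s1': (array([583.9, 269.4]), np.float64(20.4), 111), 's2': (array([536.7, 122.9]), np.float64(16.5), 40)}
```

View pics/c11.png

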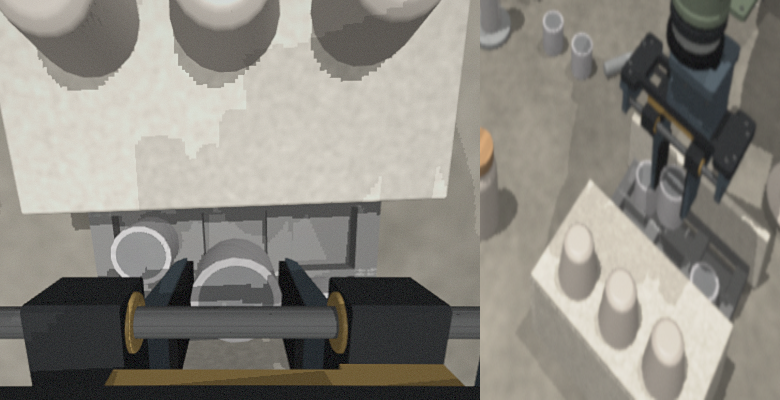

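p2 hangs centred over the middle column, whose web edges sit at crop x≈205 and 265. The stored pod at wrist (142,250) agrees with the top camera. Lowering.

```bash
python3 -m crank '[{"grip":0.02,"x":0,"y":0,"z":0.025,"yaw":0},{"grip":0.02,"x":0,"y":0,"z":0.045,"yaw":0},{"grip":0.02,"x":0,"y":0,"z":0.06,"yaw":0},{"grip":0.02,"x":0,"y":0,"z":0.068,"yaw":0},{"grip":0.02,"x":0,"y":0,"z":0.068,"yaw":0}]'
python3 -m crank '[{"grip":0.02,"x":0,"y":0,"z":0.002,"yaw":0},{"grip":0.02,"x":0,"y":0,"z":0.004,"yaw":0},{"grip":0.02,"x":0,"y":0,"z":0.006,"yaw":0},{"grip":0.02,"x":0,"y":0,"z":0.008,"yaw":0},{"grip":0.02,"x":0,"y":0,"z":0.010,"yaw":0}]'
python3 -m crank '[{"grip":0.02,"x":0,"y":0,"z":0.002,"yaw":0},{"grip":0.02,"x":0,"y":0,"z":0.004,"yaw":0},{"grip":0.02,"x":0,"y":0,"z":0.006,"yaw":0},{"grip":0.02,"x":0,"y":0,"z":0.008,"yaw":0},{"grip":0.02,"x":0,"y":0,"z":0.009,"yaw":0}]'
```

```text
time_s: 23.28
ee_pos: [586.0, 197.7, 69.6]
ee_rot: [179.9, 0.2, -0.0]
force: [0.3, 0.9, -0.1]
gripper_width: 44.5
gripper_force: 15.0
time_s: 23.7
ee_pos: [587.1, 198.3, 61.3]
ee_rot: [-180.0, -0.1, -0.0]
force: [0.3, -0.7, -1.2]
gripper_width: 44.5
gripper_force: 15.0
time_s: 24.12
ee_pos: [586.9, 198.2, 52.3]
ee_rot: [180.0, -0.0, -0.0]
force: [-2.0, -0.5, 8.2]
gripper_width: 44.2
gripper_force: 15.0
```

Floor contact at the expected height. Release, rise, and go to p5.

```bash
python3 -m crank '[{"grip":0.056,"x":0,"y":0,"z":0,"yaw":0},{"grip":0.056,"x":0,"y":0,"z":0,"yaw":0},{"grip":0.056,"x":0,"y":0,"z":0,"yaw":0},{"grip":0.056,"x":0,"y":0,"z":-0.01,"yaw":0},{"grip":0.056,"x":0,"y":0,"z":-0.03,"yaw":0}]' >/dev/null
python3 -m crank '[{"grip":0.07,"x":0,"y":0,"z":-0.035,"yaw":0},{"grip":0.07,"x":0,"y":0,"z":-0.07,"yaw":0},{"grip":0.07,"x":-0.018,"y":0.034,"z":-0.07,"yaw":0},{"grip":0.07,"x":-0.036,"y":0.068,"z":-0.07,"yaw":0},{"grip":0.07,"x":-0.054,"y":0.102,"z":-0.07,"yaw":0}]' >/dev/null
python3 -m crank '[{"grip":0.07,"x":-0.018,"y":0.036,"z":0,"yaw":0},{"grip":0.07,"x":-0.036,"y":0.072,"z":0,"yaw":0},{"grip":0.07,"x":-0.054,"y":0.108,"z":0,"yaw":0},{"grip":0.07,"x":-0.072,"y":0.144,"z":0,"yaw":0},{"grip":0.07,"x":-0.0925,"y":0.1835,"z":0,"yaw":0}]' >/dev/null
python3 -m crank '[{"grip":0.07,"x":0,"y":0,"z":0.03,"yaw":0},{"grip":0.07,"x":0,"y":0,"z":0.03,"yaw":0},{"grip":0.07,"x":0,"y":0,"z":0.03,"yaw":0},{"grip":0.07,"x":0,"y":0,"z":0.03,"yaw":0},{"grip":0.07,"x":0,"y":0,"z":0.03,"yaw":0}]'
python3 - <<'E'
from meas import *
P["BM"]=(587,198,54,21)
print(rims("wrist",P,"pics/w12.png"));print(rims("top",P))
E
```

```text
time_s: 25.78
ee_pos: [442.9, -84.0, 123.0]
ee_rot: [180.0, -0.1, 0.1]
force: [0.0, 0.1, 0.3]
gripper_width: 69.9
gripper_force: 0.0
{'p3': None, 'p4': (array([ 519.2, -191.3]), np.float64(22.4), 15), 'p5': (array([441.2, -75.8]), np.float64(26.3), 37), 'p6': (array([ 439.2, -188.7]), np.float64(20.3), 109)}
{'p1': None, 'p2': None, 'p3': None, 'p4': None, 'p5': (array([443.4, -89.9]), np.float64(32.6), 19), 'p6': (array([ 438.4, -181.7]), np.float64(27.9), 39), 'tube': (array([ 509.1, -320.1]), np.float64(21.7), 78), 's1': (array([584.9, 267.4]), np.float64(20.1), 126), 's2': (array([533.6, 124.5]), np.float64(20.0), 106), 'BM': (array([587.3, 197. ]), np.float64(20.1), 128)}
```

```bash
cat > find.py <<'E'
from meas import *
def find(name,f=None,z=42):
    m=camera_model(name)
    if f is None:f=grab_frame(name)
    g=cv2.medianBlur(f.min(2),3)
    res=[]
    for th in (110,130,150,170,190,205,215):
        cs,_=cv2.findContours((g>th).astype(np.uint8),cv2.RETR_LIST,cv2.CHAIN_APPROX_NONE)
        for c in cs:
            if len(c)<25: continue
            w=np.array([ray(m,p,z) for p in c[:,0].astype(float)])
            A=np.c_[2*w,np.ones(len(w))];s=np.linalg.lstsq(A,(w**2).sum(1),rcond=None)[0];R=np.sqrt(max(0,s[2]+s[0]**2+s[1]**2))
            e=np.abs(np.hypot(*(w-s[:2]).T)-R).max()
            if 14<R<25 and e<2.5: res.append((th,*[int(v) for v in c[:,0].mean(0)],*s[:2].round(1).tolist(),round(float(R),1),round(float(e),1)))
    return res
E
python3 - <<'E'
from find import *
for r in find("wrist"): print(r)
print()
for r in find("top"): print(r)
E
```

```text
(190, 459, 253, 439.2, -189.0, 20.7, 2.5)
(205, 354, 254, 432.5, -111.7, 20.3, 2.2)
(205, 459, 253, 439.2, -189.0, 20.7, 2.1)
(215, 354, 254, 432.5, -111.7, 20.3, 1.9)
(215, 459, 252, 439.1, -189.0, 20.7, 1.8)

(110, 244, 250, 535.1, 126.4, 18.9, 1.4)
(110, 244, 250, 535.5, 126.4, 21.6, 1.5)
(110, 184, 227, 587.5, 270.1, 19.0, 1.7)
(150, 208, 157, 761.5, 222.4, 15.7, 1.5)
(150, 175, 157, 758.2, 303.0, 15.9, 1.3)
(150, 241, 156, 764.4, 141.8, 15.7, 1.5)
```

p5 was knocked aside to about (432.5,-111.7), still upright. Re-aiming.

```bash
python3 -m crank '[{"grip":0.062,"x":-0.0085,"y":0.024,"z":0,"yaw":0},{"grip":0.062,"x":-0.0085,"y":0.024,"z":0,"yaw":0},{"grip":0.062,"x":-0.0085,"y":0.024,"z":0,"yaw":0},{"grip":0.062,"x":-0.0085,"y":0.024,"z":0,"yaw":0},{"grip":0.062,"x":-0.0085,"y":0.024,"z":0,"yaw":0}]'
python3 - <<'E'
from find import *
print(state()["ee_pos"],find("wrist"), rims("wrist",{"p5":(432.5,-111.7,42,21),"p6":P["p6"]}))
E
```

```text
time_s: 26.4
ee_pos: [433.2, -108.3, 122.0]
ee_rot: [-180.0, -0.0, 0.0]
force: [0.1, -0.4, -0.2]
gripper_width: 61.9
gripper_force: 0.0
[ 433.2209009  -108.25898273  122.02251195] [(170, 428, 244, 439.2, -188.9, 18.3, 0.6), (170, 428, 244, 439.2, -189.0, 22.4, 0.7), (190, 428, 244, 439.1, -188.9, 18.7, 0.5), (190, 428, 244, 439.2, -188.8, 22.2, 0.6), (205, 317, 244, 432.5, -111.6, 20.4, 2.2), (205, 428, 244, 439.1, -188.8, 19.1, 0.5), (205, 428, 244, 439.2, -188.8, 21.9, 0.5), (215, 317, 244, 432.4, -111.6, 20.4, 2.0), (215, 428, 244, 439.1, -188.9, 19.3, 0.6), (215, 428, 244, 439.3, -188.8, 21.7, 0.6)] {'p5': (array([ 432.5, -111.4]), np.float64(20.1), 93), 'p6': (array([ 439.4, -188.7]), np.float64(20.4), 126)}
```

```bash
python3 -m crank '[{"grip":0.062,"x":0,"y":0.001,"z":0.03,"yaw":0},{"grip":0.062,"x":0,"y":0.001,"z":0.06,"yaw":0},{"grip":0.062,"x":0,"y":0.001,"z":0.082,"yaw":0},{"grip":0.062,"x":0,"y":0.001,"z":0.082,"yaw":0},{"grip":0.062,"x":0,"y":0.001,"z":0.082,"yaw":0}]'
python3 -m crank '[{"grip":0.02,"x":0,"y":0,"z":0,"yaw":0},{"grip":0.02,"x":0,"y":0,"z":0,"yaw":0},{"grip":0.02,"x":0,"y":0,"z":0,"yaw":0},{"grip":0.02,"x":0,"y":0,"z":0,"yaw":0},{"grip":0.02,"x":0,"y":0,"z":0,"yaw":0}]' 15
```

```text
time_s: 26.92
ee_pos: [432.5, -109.3, 39.5]
ee_rot: [-180.0, 0.1, 0.0]
force: [-0.6, 0.6, 0.3]
gripper_width: 61.9
gripper_force: 0.0
time_s: 27.33
ee_pos: [434.1, -110.0, 41.3]
ee_rot: [179.9, -0.2, -0.0]
force: [-0.6, 1.5, 7.4]
gripper_width: 44.4
gripper_force: 15.0
```

Width 44.4: wide. Carrying to the front-left cell.

```bash
python3 -m crank '[{"grip":0.02,"x":0,"y":0,"z":-0.03,"yaw":0},{"grip":0.02,"x":0,"y":0,"z":-0.06,"yaw":0},{"grip":0.02,"x":0,"y":0,"z":-0.1,"yaw":0},{"grip":0.02,"x":0,"y":-0.01,"z":-0.13,"yaw":0},{"grip":0.02,"x":0,"y":-0.048,"z":-0.14,"yaw":0}]' >/dev/null
python3 -m crank '[{"grip":0.02,"x":0.012,"y":-0.038,"z":0,"yaw":0},{"grip":0.02,"x":0.024,"y":-0.076,"z":0,"yaw":0},{"grip":0.02,"x":0.036,"y":-0.114,"z":0,"yaw":0},{"grip":0.02,"x":0.048,"y":-0.152,"z":0,"yaw":0},{"grip":0.02,"x":0.06,"y":-0.19,"z":0,"yaw":0}]' >/dev/null
python3 -m crank '[{"grip":0.02,"x":0.01,"y":-0.037,"z":0,"yaw":0},{"grip":0.02,"x":0.02,"y":-0.074,"z":0,"yaw":0},{"grip":0.02,"x":0.03,"y":-0.111,"z":0,"yaw":0},{"grip":0.02,"x":0.035,"y":-0.14,"z":0,"yaw":0},{"grip":0.02,"x":0.035,"y":-0.14,"z":0.0,"yaw":0}]' >/dev/null
python3 -m crank '[{"grip":0.02,"x":0,"y":0,"z":0.04,"yaw":0},{"grip":0.02,"x":0,"y":0,"z":0.06,"yaw":0},{"grip":0.02,"x":0,"y":0,"z":0.06,"yaw":0},{"grip":0.02,"x":0,"y":0,"z":0.06,"yaw":0},{"grip":0.02,"x":0,"y":0,"z":0.06,"yaw":0}]'
python3 - <<'E'
from meas import *
e=state()["ee_pos"];print(e,rims("wrist",{"BM":(587,198,54,21),"s1":P["s1"],"s2":P["s2"],"hand":(e[0],e[1],e[2]+1,21)},"pics/w13.png"))
E
```

```text
time_s: 29.0
ee_pos: [529.0, 268.2, 121.4]
ee_rot: [-179.9, -0.1, -0.0]
force: [0.0, -1.0, -0.8]
gripper_width: 44.4
gripper_force: 15.0
[528.97232312 268.19038102 121.43942108] {'BM': (array([586. , 198.2]), np.float64(20.1), 101), 's1': (array([583.7, 268.4]), np.float64(20.5), 98), 's2': (array([532.6, 125.6]), np.float64(20.4), 121), 'hand': (array([526.9, 268.2]), np.float64(20.8), 77)}
```

```bash
python3 -m crank '[{"grip":0.02,"x":0,"y":0,"z":0.025,"yaw":0},{"grip":0.02,"x":0,"y":0,"z":0.04,"yaw":0},{"grip":0.02,"x":0,"y":0,"z":0.05,"yaw":0},{"grip":0.02,"x":0,"y":0,"z":0.055,"yaw":0},{"grip":0.02,"x":0,"y":0,"z":0.059,"yaw":0}]'
python3 -m crank '[{"grip":0.02,"x":0,"y":0,"z":0.002,"yaw":0},{"grip":0.02,"x":0,"y":0,"z":0.004,"yaw":0},{"grip":0.02,"x":0,"y":0,"z":0.006,"yaw":0},{"grip":0.02,"x":0,"y":0,"z":0.007,"yaw":0},{"grip":0.02,"x":0,"y":0,"z":0.008,"yaw":0}]'
```

```text
time_s: 29.47
ee_pos: [528.7, 268.4, 61.5]
ee_rot: [-180.0, -0.1, -0.0]
force: [0.5, 0.1, -1.6]
gripper_width: 44.7
gripper_force: 15.0
time_s: 29.88
ee_pos: [528.2, 268.4, 53.2]
ee_rot: [-180.0, -0.0, -0.0]
force: [-1.3, 1.3, 8.0]
gripper_width: 44.6
gripper_force: 15.0
```

```bash
python3 -m crank '[{"grip":0.056,"x":0,"y":0,"z":0,"yaw":0},{"grip":0.056,"x":0,"y":0,"z":0,"yaw":0},{"grip":0.056,"x":0,"y":0,"z":0,"yaw":0},{"grip":0.056,"x":0,"y":0,"z":-0.01,"yaw":0},{"grip":0.056,"x":0,"y":0,"z":-0.03,"yaw":0}]' >/dev/null
python3 -m crank '[{"grip":0.065,"x":0,"y":0,"z":-0.035,"yaw":0},{"grip":0.065,"x":0,"y":0,"z":-0.07,"yaw":0},{"grip":0.065,"x":-0.007,"y":0.037,"z":-0.07,"yaw":0},{"grip":0.065,"x":-0.014,"y":0.074,"z":-0.07,"yaw":0},{"grip":0.065,"x":-0.021,"y":0.111,"z":-0.07,"yaw":0}]' >/dev/null
python3 -m crank '[{"grip":0.065,"x":-0.007,"y":0.037,"z":0,"yaw":0},{"grip":0.065,"x":-0.014,"y":0.074,"z":0,"yaw":0},{"grip":0.065,"x":-0.021,"y":0.111,"z":0,"yaw":0},{"grip":0.065,"x":-0.028,"y":0.148,"z":0,"yaw":0},{"grip":0.065,"x":-0.035,"y":0.185,"z":0,"yaw":0}]' >/dev/null
python3 -m crank '[{"grip":0.065,"x":-0.007,"y":0.037,"z":0,"yaw":0},{"grip":0.065,"x":-0.014,"y":0.074,"z":0,"yaw":0},{"grip":0.065,"x":-0.021,"y":0.111,"z":0,"yaw":0},{"grip":0.065,"x":-0.028,"y":0.148,"z":0,"yaw":0},{"grip":0.065,"x":-0.033,"y":0.161,"z":0,"yaw":0}]' >/dev/null
python3 -m crank '[{"grip":0.065,"x":0,"y":0,"z":0.03,"yaw":0},{"grip":0.065,"x":0,"y":0,"z":0.03,"yaw":0},{"grip":0.065,"x":0,"y":0,"z":0.03,"yaw":0},{"grip":0.065,"x":0,"y":0,"z":0.03,"yaw":0},{"grip":0.065,"x":0,"y":0,"z":0.03,"yaw":0}]'
python3 - <<'E'
from find import *
print(rims("wrist",{"p6":P["p6"]}));print(rims("top",{"FL":(527,266,54,21),"BM":(587,197,54,21),"s1":P["s1"],"s2":P["s2"]}))
E
```

```text
time_s: 31.97
ee_pos: [439.9, -188.5, 124.2]
ee_rot: [179.9, -0.1, 0.1]
force: [-0.0, 0.0, -0.0]
gripper_width: 65.3
gripper_force: 0.0
{'p6': (array([ 439.8, -188.5]), np.float64(20.3), 110)}
{'FL': (array([521.7, 267.2]), np.float64(24.5), 73), 'BM': (array([587.4, 197. ]), np.float64(20.1), 127), 's1': (array([584.9, 267.4]), np.float64(20.1), 126), 's2': (array([533.6, 124.5]), np.float64(20.0), 108)}
```

```bash
python3 -m crank '[{"grip":0.065,"x":0,"y":0,"z":0.03,"yaw":0},{"grip":0.065,"x":0,"y":0,"z":0.06,"yaw":0},{"grip":0.065,"x":0,"y":0,"z":0.083,"yaw":0},{"grip":0.065,"x":0,"y":0,"z":0.083,"yaw":0},{"grip":0.065,"x":0,"y":0,"z":0.083,"yaw":0}]' >/dev/null
python3 -m crank '[{"grip":0.02,"x":0,"y":0,"z":0,"yaw":0},{"grip":0.02,"x":0,"y":0,"z":0,"yaw":0},{"grip":0.02,"x":0,"y":0,"z":0,"yaw":0},{"grip":0.02,"x":0,"y":0,"z":0,"yaw":0},{"grip":0.02,"x":0,"y":0,"z":0,"yaw":0}]' 15
python3 - <<'E'
from find import *
t=grab_frame("top");print([r for r in find("top",t,54) if r[2]>200 and r[1]<290])
i=t[190:330,:,::-1];g=grab_frame("scene")[100:230,190:330,::-1]
cv2.imwrite("pics/c14.png",np.hstack([cv2.resize(i[:,150:290],(400,400),interpolation=cv2.INTER_CUBIC),cv2.resize(g,(400,400),interpolation=cv2.INTER_CUBIC)]))
E
```

```text
time_s: 32.9
ee_pos: [439.9, -189.2, 41.3]
ee_rot: [179.9, -0.2, -0.0]
force: [-1.0, 0.2, 6.0]
gripper_width: 44.2
gripper_force: 15.0
[(110, 244, 250, 533.5, 124.5, 18.6, 1.2), (110, 244, 250, 533.8, 124.8, 21.4, 1.5), (110, 184, 227, 585.4, 267.1, 18.9, 1.7), (130, 248, 245, 534.0, 124.4, 20.0, 1.9)]
```

View pics/c14.png

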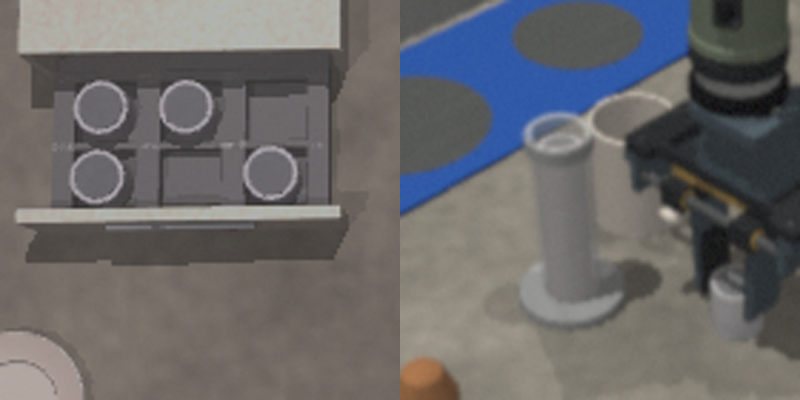

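The drawer now has pods at back-left, back-middle, front-left and front-right. The tube is full, with the third pod's rim just below the mouth. p6 is wide (44.2) and goes to front-middle.

```bash
python3 -m crank '[{"grip":0.02,"x":0,"y":0,"z":-0.03,"yaw":0},{"grip":0.02,"x":0,"y":0,"z":-0.06,"yaw":0},{"grip":0.02,"x":0,"y":0,"z":-0.1,"yaw":0},{"grip":0.02,"x":0,"y":-0.01,"z":-0.13,"yaw":0},{"grip":0.02,"x":0,"y":-0.045,"z":-0.14,"yaw":0}]' >/dev/null
python3 -m crank '[{"grip":0.02,"x":0.01,"y":-0.038,"z":0,"yaw":0},{"grip":0.02,"x":0.02,"y":-0.076,"z":0,"yaw":0},{"grip":0.02,"x":0.03,"y":-0.114,"z":0,"yaw":0},{"grip":0.02,"x":0.04,"y":-0.152,"z":0,"yaw":0},{"grip":0.02,"x":0.05,"y":-0.19,"z":0,"yaw":0}]' >/dev/null
python3 -m crank '[{"grip":0.02,"x":0.01,"y":-0.037,"z":0,"yaw":0},{"grip":0.02,"x":0.02,"y":-0.074,"z":0,"yaw":0},{"grip":0.02,"x":0.03,"y":-0.111,"z":0,"yaw":0},{"grip":0.02,"x":0.04,"y":-0.148,"z":0,"yaw":0},{"grip":0.02,"x":0.04,"y":-0.15,"z":0.0,"yaw":0}]' >/dev/null
python3 -m crank '[{"grip":0.02,"x":0,"y":0,"z":0.04,"yaw":0},{"grip":0.02,"x":0,"y":0,"z":0.06,"yaw":0},{"grip":0.02,"x":0,"y":0,"z":0.06,"yaw":0},{"grip":0.02,"x":0,"y":0,"z":0.06,"yaw":0},{"grip":0.02,"x":0,"y":0,"z":0.06,"yaw":0}]'
python3 - <<'E'
from meas import *
e=state()["ee_pos"];print(e,rims("wrist",{"BM":(587,198,54,21),"s1":P["s1"],"s2":P["s2"],"FL":(527,268,54,21),"hand":(e[0],e[1],e[2]+1,21)}))
E
```

```text
time_s: 34.67
ee_pos: [530.0, 196.2, 121.4]
ee_rot: [-180.0, -0.1, -0.0]
force: [0.4, 0.8, 0.1]
gripper_width: 44.5
gripper_force: 15.0
[530.01744993 196.19114619 121.38817882] {'BM': (array([586.9, 197.6]), np.float64(20.5), 95), 's1': (array([583.5, 269.2]), np.float64(20.6), 109), 's2': (array([532.8, 125.7]), np.float64(20.0), 95), 'FL': (array([526.7, 268.5]), np.float64(20.6), 83), 'hand': (array([528.9, 196.8]), np.float64(21.3), 56)}
```

```bash
python3 -m crank '[{"grip":0.02,"x":0,"y":0,"z":0.025,"yaw":0},{"grip":0.02,"x":0,"y":0,"z":0.04,"yaw":0},{"grip":0.02,"x":0,"y":0,"z":0.05,"yaw":0},{"grip":0.02,"x":0,"y":0,"z":0.055,"yaw":0},{"grip":0.02,"x":0,"y":0,"z":0.059,"yaw":0}]'
python3 -m crank '[{"grip":0.02,"x":0,"y":0,"z":0.002,"yaw":0},{"grip":0.02,"x":0,"y":0,"z":0.004,"yaw":0},{"grip":0.02,"x":0,"y":0,"z":0.006,"yaw":0},{"grip":0.02,"x":0,"y":0,"z":0.007,"yaw":0},{"grip":0.02,"x":0,"y":0,"z":0.008,"yaw":0}]'
```

```text
time_s: 35.13
ee_pos: [529.7, 196.3, 61.5]
ee_rot: [-180.0, -0.1, -0.0]
force: [-0.4, 0.8, -0.5]
gripper_width: 44.4
gripper_force: 15.0
time_s: 35.55
ee_pos: [529.3, 196.3, 53.3]
ee_rot: [-180.0, -0.0, -0.0]
force: [-1.0, -0.2, 11.5]
gripper_width: 44.3
gripper_force: 15.0
```

p6 seated. Release, retreat and come down in front of the panel with closed fingers, checking the drawer before pushing.

```bash
python3 -m crank '[{"grip":0.056,"x":0,"y":0,"z":0,"yaw":0},{"grip":0.056,"x":0,"y":0,"z":0,"yaw":0},{"grip":0.056,"x":0,"y":0,"z":0,"yaw":0},{"grip":0.056,"x":0,"y":0,"z":-0.01,"yaw":0},{"grip":0.056,"x":0,"y":0,"z":-0.03,"yaw":0}]' >/dev/null
python3 -m crank '[{"grip":0.056,"x":0,"y":0,"z":-0.035,"yaw":0},{"grip":0.056,"x":0,"y":0,"z":-0.07,"yaw":0},{"grip":0.056,"x":0,"y":0,"z":-0.09,"yaw":0},{"grip":0.0,"x":-0.035,"y":0,"z":-0.09,"yaw":0},{"grip":0.0,"x":-0.07,"y":0,"z":-0.09,"yaw":0}]' >/dev/null
python3 -m crank '[{"grip":0.0,"x":-0.035,"y":0,"z":0,"yaw":0},{"grip":0.0,"x":-0.07,"y":0,"z":0,"yaw":0},{"grip":0.0,"x":-0.07,"y":0,"z":0.0,"yaw":0},{"grip":0.0,"x":-0.07,"y":0.003,"z":0.0,"yaw":0},{"grip":0.0,"x":-0.07,"y":0.003,"z":0.0,"yaw":0}]'
python3 - <<'E'
from find import *
print(rims("wrist",{"FM":(529,196,54,21),"BM":(587,198,54,21),"s1":P["s1"],"s2":P["s2"],"FL":(527,268,54,21)}))
print(rims("top",{"FM":(530,195,54,21),"BM":(587,198,54,21),"s1":P["s1"],"s2":P["s2"],"FL":(527,267,54,21)}))
cv2.imwrite("pics/w15.png",grab_frame("wrist")[:400,:,::-1])
E
```

```text
time_s: 36.8
ee_pos: [389.9, 193.3, 173.8]
ee_rot: [-180.0, -0.1, 0.0]
force: [0.5, -0.3, 0.4]
gripper_width: 12.4
gripper_force: 0.0
{'FM': (array([529. , 196.9]), np.float64(21.2), 98), 's2': (array([532.8, 125.9]), np.float64(20.8), 103), 'FL': (array([526.5, 268.5]), np.float64(20.7), 107)}
{'FM': (array([529.3, 194.8]), np.float64(20.1), 108), 'BM': (array([587.4, 197. ]), np.float64(20.1), 128), 's1': (array([585. , 267.4]), np.float64(20.1), 126), 's2': (array([533.7, 124.6]), np.float64(20.1), 105), 'FL': (array([527.2, 266.9]), np.float64(20.2), 117)}
```

View pics/w15.png

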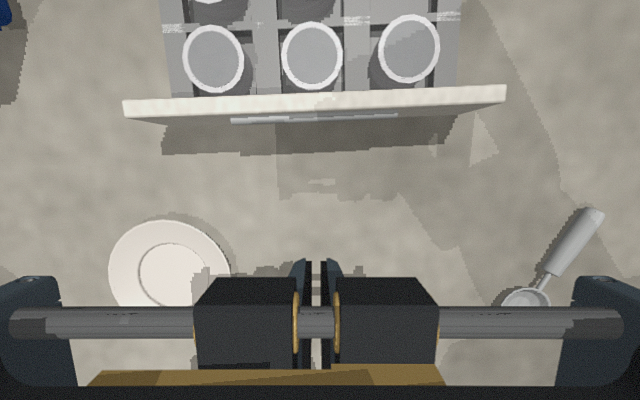

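The front row stands upright at (212,58), (312,55) and (409,48), and the path to the panel is clear. Descend and push.

```bash
python3 -m crank '[{"grip":0.0,"x":0,"y":0,"z":0.035,"yaw":0},{"grip":0.0,"x":0,"y":0,"z":0.07,"yaw":0},{"grip":0.0,"x":0,"y":0,"z":0.105,"yaw":0},{"grip":0.0,"x":0,"y":0,"z":0.123,"yaw":0},{"grip":0.0,"x":0.03,"y":0,"z":0.123,"yaw":0}]' 
python3 -m crank '[{"grip":0.0,"x":0.015,"y":0,"z":0,"yaw":0},{"grip":0.0,"x":0.03,"y":0,"z":0,"yaw":0},{"grip":0.0,"x":0.036,"y":0,"z":0,"yaw":0},{"grip":0.0,"x":0.042,"y":0,"z":0,"yaw":0},{"grip":0.0,"x":0.048,"y":0,"z":0,"yaw":0}]'
python3 -m crank '[{"grip":0.0,"x":0.006,"y":0,"z":0,"yaw":0},{"grip":0.0,"x":0.012,"y":0,"z":0,"yaw":0},{"grip":0.0,"x":0.018,"y":-0.001,"z":0,"yaw":0},{"grip":0.0,"x":0.024,"y":-0.001,"z":0,"yaw":0},{"grip":0.0,"x":0.03,"y":-0.001,"z":0,"yaw":0}]'
python3 -m crank '[{"grip":0.0,"x":0.006,"y":0,"z":0,"yaw":0},{"grip":0.0,"x":0.012,"y":0,"z":0,"yaw":0},{"grip":0.0,"x":0.018,"y":-0.001,"z":0,"yaw":0},{"grip":0.0,"x":0.024,"y":-0.001,"z":0,"yaw":0},{"grip":0.0,"x":0.03,"y":-0.001,"z":0,"yaw":0}]'
python3 -m crank '[{"grip":0.0,"x":0.006,"y":0,"z":0,"yaw":0},{"grip":0.0,"x":0.012,"y":0,"z":0,"yaw":0},{"grip":0.0,"x":0.018,"y":-0.001,"z":0,"yaw":0},{"grip":0.0,"x":0.024,"y":-0.001,"z":0,"yaw":0},{"grip":0.0,"x":0.03,"y":-0.001,"z":0,"yaw":0}]'
```

```text
time_s: 37.37
ee_pos: [410.8, 190.3, 44.8]
ee_rot: [179.6, 1.0, 0.0]
force: [-1.5, 0.1, 0.1]
gripper_width: 0.2
gripper_force: 0.0
time_s: 37.78
ee_pos: [467.2, 193.0, 49.6]
ee_rot: [180.0, 0.1, -0.0]
force: [-0.1, 0.2, 0.1]
gripper_width: 0.3
gripper_force: 0.0
time_s: 38.2
ee_pos: [497.1, 194.3, 49.8]
ee_rot: [180.0, 0.0, -0.0]
force: [-2.1, 1.7, -0.3]
gripper_width: 0.5
gripper_force: 1.0
time_s: 38.62
ee_pos: [527.7, 195.4, 50.0]
ee_rot: [-180.0, -0.0, -0.0]
force: [-1.2, 1.0, -1.2]
gripper_width: 0.6
gripper_force: 1.0
time_s: 39.03
ee_pos: [557.7, 196.4, 50.0]
ee_rot: [-180.0, -0.0, -0.0]
force: [-2.0, 1.5, -0.5]
gripper_width: 0.8
gripper_force: 1.0
```

```bash
python3 -m crank '[{"grip":0.0,"x":0.006,"y":0,"z":0,"yaw":0},{"grip":0.0,"x":0.012,"y":0,"z":0,"yaw":0},{"grip":0.0,"x":0.018,"y":-0.001,"z":0,"yaw":0},{"grip":0.0,"x":0.024,"y":-0.001,"z":0,"yaw":0},{"grip":0.0,"x":0.03,"y":-0.001,"z":0,"yaw":0}]'
python3 -m crank '[{"grip":0.0,"x":0.002,"y":0,"z":0,"yaw":0},{"grip":0.0,"x":0.004,"y":0,"z":0,"yaw":0},{"grip":0.0,"x":0.006,"y":0,"z":0,"yaw":0},{"grip":0.0,"x":0.008,"y":0,"z":0,"yaw":0},{"grip":0.0,"x":0.01,"y":0,"z":0,"yaw":0}]'
python3 -m crank '[{"grip":0.0,"x":0.001,"y":0,"z":0,"yaw":0},{"grip":0.0,"x":0.002,"y":0,"z":0,"yaw":0},{"grip":0.0,"x":0.003,"y":0,"z":0,"yaw":0},{"grip":0.0,"x":0.004,"y":0,"z":0,"yaw":0},{"grip":0.0,"x":0.004,"y":0,"z":0,"yaw":0}]'
```

```text
time_s: 39.45
ee_pos: [587.7, 197.3, 49.9]
ee_rot: [-180.0, -0.0, -0.0]
force: [-1.9, -0.0, 0.6]
gripper_width: 0.5
gripper_force: 1.0
time_s: 39.87
ee_pos: [596.2, 197.3, 49.9]
ee_rot: [180.0, 0.1, -0.0]
force: [-7.8, 1.5, 6.0]
gripper_width: 0.7
gripper_force: 3.9
time_s: 40.28
ee_pos: [596.1, 197.3, 50.1]
ee_rot: [179.9, 0.6, -0.0]
force: [-14.7, 2.0, 8.5]
gripper_width: 0.7
gripper_force: 6.9
```

Stop felt: the TCP stays at 596 while force rises to 15 N. Back off, rise, and check numerically.

```bash
python3 -m crank '[{"grip":0.0,"x":-0.01,"y":0,"z":0,"yaw":0},{"grip":0.0,"x":-0.04,"y":0,"z":0,"yaw":0},{"grip":0.0,"x":-0.08,"y":0,"z":0,"yaw":0},{"grip":0.0,"x":-0.12,"y":0,"z":0,"yaw":0},{"grip":0.0,"x":-0.16,"y":0,"z":-0.03,"yaw":0}]' >/dev/null
python3 -m crank '[{"grip":0.0,"x":0,"y":0,"z":-0.03,"yaw":0},{"grip":0.0,"x":0,"y":0.03,"z":-0.07,"yaw":0},{"grip":0.0,"x":0,"y":0.07,"z":-0.1,"yaw":0},{"grip":0.0,"x":0,"y":0.11,"z":-0.12,"yaw":0},{"grip":0.0,"x":0,"y":0.15,"z":-0.12,"yaw":0}]' >/dev/null
python3 -m crank '[{"grip":0.0,"x":0,"y":0.03,"z":0,"yaw":0},{"grip":0.0,"x":0,"y":0.03,"z":0,"yaw":0},{"grip":0.0,"x":0,"y":0.03,"z":0,"yaw":0},{"grip":0.0,"x":0,"y":0.03,"z":0,"yaw":0},{"grip":0.0,"x":0,"y":0.03,"z":0,"yaw":0}]'
python3 - <<'E'
from find import *
m=camera_model("top");now=grab_frame("top");old=cv2.imread("pics/top0.png")[:,:,::-1]
for y in (300,260,120,80):
    for n,f in (("old",old),("now",now)):
        xs=np.arange(470,660,2.0);uv=np.array([proj(m,(x,y,80)) for x in xs]).astype(np.float32)
        v=cv2.remap(f.min(2),uv[None,:,0],uv[None,:,1],cv2.INTER_LINEAR)[0].astype(int)
        on=v>125;print(y,n,[int(xs[i]) for i in np.flatnonzero(np.diff(on.astype(int)))])
print(rims("wrist",{"tube":P["tube"]}),rims("top",{"tube":P["tube"],"intube":(508,-317,136,17)}))
print([r for r in find("top",now) if r[2]>190 and 300<r[1]<420])
E
```

```text
time_s: 41.53
ee_pos: [447.7, 33.6, 192.1]
ee_rot: [-180.0, 0.0, 0.1]
force: [0.2, -1.2, -0.8]
gripper_width: 0.3
gripper_force: 0.0
300 old [484, 496, 624]
300 now [610, 618, 624]
260 old [486, 496, 558, 562, 598, 600, 626]
260 now [612, 622, 626]
120 old [492, 502, 508, 512, 546, 550, 632]
120 now [618, 626, 630]
80 old [494, 504, 632]
80 now [618, 628, 632]
{} {'tube': (array([ 509.1, -320.1]), np.float64(21.9), 84), 'intube': (array([ 507.3, -317.9]), np.float64(16.5), 101)}
[]
```

The panel moved 125 mm onto its stop, and the top pod's rim in the tube sits at 136 mm, as expected for three pods. Handing in.

```bash
python3 -c "
from workcell import *
print(job_done())"
```

```text
the job is handed in; nothing more can be done
None
```

The job is handed in, but no verdict came back: three narrow pods are in the tube, three wide ones are upright in their own cells with the stored pods in place, and the drawer is shut; I sorted by gripper width (37 or 44 mm), so I did not try the wide pods at the mouth.

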